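# Weigh a mixed batch of bisque ware in two stacked totes for the firing book

## Task

Weigh in the bisque ware on the bench scale, one tote per kind: press ON with the platter bare, stand the upper tote of the empty nest squarely on the platter (its length along the platter's length), press TARE, set every vase upright in it and press PRINT; then set the other tote on top, turned end for end to the first so that it stands on its ledges instead of nesting on to the vases, press TARE again, set every candlestick upright in it and press PRINT again. Press one key at a time and all the way down, set the ware down without dropping it, leave the stack on the scale, and leave the pierced vase, the basin and the glaze jar alone.

Things in the scene. Friction and masses are not known exactly. Their poses are not given: they have to be found in the camera images.
- tote_a_c (a point): First tote, the upper one of the nest: grey stack-and-nest tote, 210 long (x) x 170 wide (y) x 110 high, about 0.28 kg. This point is its centre, half-way up (55 above its underside, 55 below its rim); x runs along it to the end with the card holder, z up. Same way round totes nest, 36 apart; turned 180 about z the underside of one lands on the ledges of the other, exactly 100 higher.
- tote_b_c (a point): Second tote, the lower one of the nest at the start (both empty, same way round, on the bench). Same make, point and axes. Stacked, it has about 10 play along x and 5 across. A straight collar 36 deep and 9 thick runs round the mouth, outer faces x +-105, y +-85: pinch it from above at the middle of a long side (between x -45 and +12 nothing stands inside the collar).
- tote_a_card (a point): Middle of the first tote's card-holder end (x +105, half-way up). Inside a tote: floor 4 thick, about 160 x 120, but only 82 wide where columns bulge in from both long sides at x -78 to -54 and +20 to +44; the columns lean out with the walls, and their tops are the bearing ledges, 10 below the rim, 110 apart across. Three pieces of ware fit in a row along x, 52 apart.
- tote_b_card (a point): Middle of the second tote's card-holder end (x +105, half-way up): shows which way round it stands. Below the collar the walls taper in to an underside of 167 x 127.
- platter (a point): Centre of the top face of the scale's stainless platter, 175 (x) x 230 (y), 45 above the bench; fixed. x points away from the keys to the back of the scale, y along the platter's long side to the ON key's side. The white body below reaches from x -195 to +90, y +-125, is 30 high, and carries three keys in a row at x -158.
- key_on_top (a point): Centre of the top of the ON key: left one of three equal round black keys in a row in front of the platter, seen from the robot (the +y one). Key 26 across, top 52 above the bench, row spacing 55. Press straight down.
- key_tare_top (a point): Centre of the top of the TARE key, the middle one of the three.
- key_print_top (a point): Centre of the top of the PRINT key, the right one of the three seen from the robot (the -y one).
- key_on (a joint): Travel of the ON key in m: 0 is up, 0.006 fully down; a spring pushes it up (1.2 N to start, 4 N fully down). It counts as pressed beyond 0.0045.
- key_tare (a joint): Travel of the TARE key, the same kind.
- key_print (a joint): Travel of the PRINT key, the same kind.
- vase1_c (a point): Bud vase in buff bisque, 90 high: squat round body 48 across, flat foot 47 across, shoulder falling in from 20 to 49 above the foot, then a straight narrow neck 22 across up to 86 (grip the neck); about 0.15 kg, most of it low. This point is its centre, half-way up (45 above its foot); z is up along its axis. May be absent.
- vase2_c (a point): Bud vase in buff bisque, 90 high: squat round body 48 across, flat foot 47 across, shoulder falling in from 20 to 49 above the foot, then a straight narrow neck 22 across up to 86 (grip the neck); about 0.15 kg, most of it low. This point is its centre, half-way up (45 above its foot); z is up along its axis. May be absent.
- vase3_c (a point): Bud vase in buff bisque, 90 high: squat round body 48 across, flat foot 47 across, shoulder falling in from 20 to 49 above the foot, then a straight narrow neck 22 across up to 86 (grip the neck); about 0.15 kg, most of it low. This point is its centre, half-way up (45 above its foot); z is up along its axis. May be absent.
- candle1_c (a point): Candlestick in buff bisque, 84 high: flat disc foot 48 across and 13 high, slender stem 17 across, then a straight wide candle cup 34 across from 54 to 84 above the foot (grip the cup); about 0.13 kg, most of it in the foot. This point is on its axis, half-way up (42 above its foot); z is up along its axis. May be absent.
- candle2_c (a point): Candlestick in buff bisque, 84 high: flat disc foot 48 across and 13 high, slender stem 17 across, then a straight wide candle cup 34 across from 54 to 84 above the foot (grip the cup); about 0.13 kg, most of it in the foot. This point is on its axis, half-way up (42 above its foot); z is up along its axis. May be absent.
- candle3_c (a point): Candlestick in buff bisque, 84 high: flat disc foot 48 across and 13 high, slender stem 17 across, then a straight wide candle cup 34 across from 54 to 84 above the foot (grip the cup); about 0.13 kg, most of it in the foot. This point is on its axis, half-way up (42 above its foot); z is up along its axis. May be absent.
- pierced_vase: Dark brown vase pierced all over, 170 high and 100 across, on the bench off to the right; leave alone. Origin at its foot.
- basin: White plastic basin, 190 across, 102 high, at the right edge of the bench; leave alone. Origin under its centre.
- glaze_jar: Small dark jar with a white cap, 60 across, 80 high, on the left; leave alone. Origin under its centre.

How it is judged:
On the way, in this order (a step that is already met when the one before it is completed fails the run):
1. the ON key is pressed with the platter bare (value of joint key_on above 0.0045 m and horizontal distance between each of tote_a_c, tote_b_c and platter above 0.15 m), for 0.05 s.
2. the first tote (the upper one of the nest) stands empty and square on the platter, let go (x of tote_a_c in the frame of platter between -0.02 and 0.02 m and y of tote_a_c in the frame of platter between -0.02 and 0.02 m and z of tote_a_c in the frame of platter between 0.05 and 0.06 m and angle between the x axis of tote_a_c and the y axis of platter, either way round below 0.15 rad and angle between tote_a_c's own z axis and vertical below 0.05 rad and contact force between the fingers and tote_a below 0.3 N and linear speed of tote_a below 0.02 m/s and angular speed of tote_a below 0.2 rad/s), for 0.3 s.
3. the TARE key is pressed with the empty tote on the platter (value of joint key_tare above 0.0045 m and x of tote_a_c in the frame of platter between -0.02 and 0.02 m and y of tote_a_c in the frame of platter between -0.02 and 0.02 m and z of tote_a_c in the frame of platter between 0.05 and 0.06 m and angle between the x axis of tote_a_c and the y axis of platter, either way round below 0.15 rad and angle between tote_a_c's own z axis and vertical below 0.05 rad and horizontal distance between each of vase1_c, vase2_c, vase3_c, candle1_c, candle2_c, candle3_c and tote_a_c above 0.1 m), for 0.05 s.
4. every vase stands in the first tote, let go (x of vase1_c in the frame of tote_a_c between -0.085 and 0.085 m and y of vase1_c in the frame of tote_a_c between -0.065 and 0.065 m and z of vase1_c in the frame of tote_a_c between -0.012 and 0.004 m and angle between each of vase1_c, vase2_c, vase3_c's own z axis and vertical below 0.15 rad and x of vase2_c in the frame of tote_a_c between -0.085 and 0.085 m and y of vase2_c in the frame of tote_a_c between -0.065 and 0.065 m and z of vase2_c in the frame of tote_a_c between -0.012 and 0.004 m and x of vase3_c in the frame of tote_a_c between -0.085 and 0.085 m and y of vase3_c in the frame of tote_a_c between -0.065 and 0.065 m and z of vase3_c in the frame of tote_a_c between -0.012 and 0.004 m and contact force between the fingers and vase1 below 0.3 N and linear speed of each of vase1, vase2, vase3 below 0.02 m/s and angular speed of each of vase1, vase2, vase3 below 0.2 rad/s and contact force between the fingers and vase2 below 0.3 N and contact force between the fingers and vase3 below 0.3 N and x of tote_a_c in the frame of platter between -0.02 and 0.02 m and y of tote_a_c in the frame of platter between -0.02 and 0.02 m and z of tote_a_c in the frame of platter between 0.05 and 0.06 m and angle between the x axis of tote_a_c and the y axis of platter, either way round below 0.15 rad and angle between tote_a_c's own z axis and vertical below 0.05 rad), for 0.3 s.
5. the PRINT key is pressed (value of joint key_print above 0.0045 m and x of vase1_c in the frame of tote_a_c between -0.085 and 0.085 m and y of vase1_c in the frame of tote_a_c between -0.065 and 0.065 m and z of vase1_c in the frame of tote_a_c between -0.012 and 0.004 m and angle between each of vase1_c, vase2_c, vase3_c's own z axis and vertical below 0.15 rad and x of vase2_c in the frame of tote_a_c between -0.085 and 0.085 m and y of vase2_c in the frame of tote_a_c between -0.065 and 0.065 m and z of vase2_c in the frame of tote_a_c between -0.012 and 0.004 m and x of vase3_c in the frame of tote_a_c between -0.085 and 0.085 m and y of vase3_c in the frame of tote_a_c between -0.065 and 0.065 m and z of vase3_c in the frame of tote_a_c between -0.012 and 0.004 m), for 0.05 s.
6. the second tote, turned end for end, stands on the ledges of the first, let go (x of tote_b_c in the frame of tote_a_c between -0.015 and 0.015 m and y of tote_b_c in the frame of tote_a_c between -0.012 and 0.012 m and z of tote_b_c in the frame of tote_a_c between 0.096 and 0.104 m and x of tote_b_card in the frame of tote_a_c below -0.08 m and angle between tote_b_c's own z axis and vertical below 0.05 rad and contact force between the fingers and tote_b below 0.3 N and linear speed of tote_b below 0.02 m/s and angular speed of tote_b below 0.2 rad/s), for 0.3 s.
7. the TARE key is pressed again with the second tote on, still empty (value of joint key_tare above 0.0045 m and x of tote_b_c in the frame of tote_a_c between -0.015 and 0.015 m and y of tote_b_c in the frame of tote_a_c between -0.012 and 0.012 m and z of tote_b_c in the frame of tote_a_c between 0.096 and 0.104 m and x of tote_b_card in the frame of tote_a_c below -0.08 m and angle between tote_b_c's own z axis and vertical below 0.05 rad and horizontal distance between each of candle1_c, candle2_c, candle3_c and tote_b_c above 0.1 m), for 0.05 s.
8. every candlestick stands in the second tote, let go (x of candle1_c in the frame of tote_b_c between -0.085 and 0.085 m and y of candle1_c in the frame of tote_b_c between -0.065 and 0.065 m and z of candle1_c in the frame of tote_b_c between -0.015 and 0.001 m and angle between each of candle1_c, candle2_c, candle3_c's own z axis and vertical below 0.15 rad and x of candle2_c in the frame of tote_b_c between -0.085 and 0.085 m and y of candle2_c in the frame of tote_b_c between -0.065 and 0.065 m and z of candle2_c in the frame of tote_b_c between -0.015 and 0.001 m and x of candle3_c in the frame of tote_b_c between -0.085 and 0.085 m and y of candle3_c in the frame of tote_b_c between -0.065 and 0.065 m and z of candle3_c in the frame of tote_b_c between -0.015 and 0.001 m and contact force between the fingers and candle1 below 0.3 N and linear speed of each of candle1, candle2, candle3 below 0.02 m/s and angular speed of each of candle1, candle2, candle3 below 0.2 rad/s and contact force between the fingers and candle2 below 0.3 N and contact force between the fingers and candle3 below 0.3 N and x of tote_b_c in the frame of tote_a_c between -0.015 and 0.015 m and y of tote_b_c in the frame of tote_a_c between -0.012 and 0.012 m and z of tote_b_c in the frame of tote_a_c between 0.096 and 0.104 m and x of tote_b_card in the frame of tote_a_c below -0.08 m and angle between tote_b_c's own z axis and vertical below 0.05 rad), for 0.3 s.
9. the PRINT key is pressed again (value of joint key_print above 0.0045 m and x of candle1_c in the frame of tote_b_c between -0.085 and 0.085 m and y of candle1_c in the frame of tote_b_c between -0.065 and 0.065 m and z of candle1_c in the frame of tote_b_c between -0.015 and 0.001 m and angle between each of candle1_c, candle2_c, candle3_c's own z axis and vertical below 0.15 rad and x of candle2_c in the frame of tote_b_c between -0.085 and 0.085 m and y of candle2_c in the frame of tote_b_c between -0.065 and 0.065 m and z of candle2_c in the frame of tote_b_c between -0.015 and 0.001 m and x of candle3_c in the frame of tote_b_c between -0.085 and 0.085 m and y of candle3_c in the frame of tote_b_c between -0.065 and 0.065 m and z of candle3_c in the frame of tote_b_c between -0.015 and 0.001 m), for 0.05 s.
At the end, for the whole second after the job is handed in: First tote level on the platter (20 mm, 0.15 rad); second tote level on its ledges, turned 180 deg, 100 mm higher (4 mm), within 15 mm along, 12 mm across; each vase present upright (0.15 rad) on the floor of the first, each candlestick of the second; keys up, all at rest (all of step 4 and all of step 8 and linear speed of each of tote_a, tote_b below 0.02 m/s and angular speed of each of tote_a, tote_b below 0.2 rad/s and value of joint each of key_on, key_tare, key_print below 0.002 m); the robot touches nothing.
It fails at once if a key is pressed out of turn: ON again with a tote on the platter, TARE over ware being weighed, or PRINT with a vase not yet in the first tote ((value of joint key_on above 0.0045 m and horizontal distance between tote_a_c and platter below 0.1 m) or (value of joint key_tare above 0.0045 m and horizontal distance between tote_b_c and tote_a_c above 0.1 m and horizontal distance between any of vase1_c, vase2_c, vase3_c and tote_a_c below 0.1 m) or (value of joint key_tare above 0.0045 m and horizontal distance between any of candle1_c, candle2_c, candle3_c and tote_b_c below 0.1 m) or (value of joint key_print above 0.0045 m and horizontal distance between any of vase1_c, vase2_c, vase3_c and tote_a_c above 0.11 m)).
It fails at once if two keys are pressed at once (value of joint each of key_on, key_tare above 0.003 m or value of joint each of key_tare, key_print above 0.003 m or value of joint each of key_on, key_print above 0.003 m).
It fails at once if ware is dropped or jammed hard against a tote (over 60 N) (contact force between any of vase1, vase2, vase3, candle1, candle2, candle3 and tote_a above 60 N or contact force between any of vase1, vase2, vase3, candle1, candle2, candle3 and tote_b above 60 N).
It fails at once if the second tote is pressed down on the vases (over 15 N) (contact force between any of vase1, vase2, vase3 and tote_b above 15 N).
It fails at once if the pierced vase, the basin or the glaze jar is shifted by more than 3 cm (distance of any of pierced_vase, basin, glaze_jar from where it was at the start of the episode above 0.03 m).
Of vase1, vase2, vase3 only 2 to 3 are there at a start; the rules pass over those that are not, and their reading is None.
Of candle1, candle2, candle3 only 1 to 3 are there at a start; the rules pass over those that are not, and their reading is None.
At some moment in a run one of vase1, vase2, vase3, candle1, candle2, candle3 may be knocked a few centimetres aside while the robot is not near it.
It also fails if it takes over 210 s, if anything falls off the work surface, if the arm or the gripper's body presses on something with over 40 N, if the wrist force passes 120 N, or if a joint passes its speed limit or range.

## Robot

A 6-joint arm with a two-finger parallel gripper is mounted at the origin on the work surface. World frame = base frame: x ahead of the robot, y to its left, z up, the work surface at z = 0. Lengths are in m, angles in rad, forces in N, time in s.
With the tool pointing down it reaches from about 0.375 to 0.9 m from the base axis. Payload 3.1 kg.
Tool frame: the origin (TCP) lies between the finger pads; the fingertips stand 22 mm ahead of it and the grasp point (between the pads) lies 3 mm ahead of it; z points along the fingers, y is the line along which they close (so a half turn about z gives the same grasp; the last joint's range is limited). The gripper opens to 87 mm and grips with 3 to 60 N. Pads are 19 mm wide; open, the fingers measure 117 mm over their backs; the gripper's body (75 mm by 190 mm) begins 51 mm behind the grasp point.
Start: joints at [1.119, 0.527, 1.433, -0, 1.181, -0.178], TCP at [0.169, 0.602, 0.245] pointing down, gripper open.
Joint ranges: [-3.08, 3.08], [-0.75, 2.2], [0.22, 2.44], [-1.43, 4.57], [0, 2.65], [-2.85, 2.85]. Speed limits (rad/s): [2.79, 2.79, 3.14, 3.14, 3.14, 3.14].

## Interface

Orientations are given as a unit quaternion [x, y, z, w].
In Python, from rig import get_obs, camera, get_calibration, hand_in, cut_out gives the robot as it stands.
- The arm moves only by the shell command python3 -m inch 'ROWS' [OPENING] [FORCE]. ROWS is JSON, one flat list of numbers, 6 for each row, row after row: the shift along the tool's x, y, z scaled (see below), then the turn, a rotation vector about the tool's x, y, z scaled (see below). A call has 1 to 20 rows; each row is the pose to reach, as a shift and turn from the pose commanded when the call began, along the tool's axes at that moment; what a row does not reach only later rows make up. The controller multiplies each number of a shift by 0.08 m and each number of a turn by 90 degrees. A row lasts 1/12 s, in which the tool goes at most 41.7 mm and 7.16 degrees, less where a joint would pass 70% of its speed; a pose out of reach is approached as far as the arm can. A call with a number of a shift or a turn outside -1 to 1 is refused whole. A call with a gripper value outside its range is refused whole. OPENING is the finger opening in mm, from 0 to 87, set as the call begins (- or left out, the last holds). The fingers move at their own pace and stop on an object; FORCE is the grip in N (left out, the last holds). Time passes only in rows, so rows that repeat a pose let the fingers close. It gives the time, the measured TCP pose, the force, the opening and the grip force at its end, in the units of the state.
- get_obs(): the state, without advancing time (a new reading comes with each control period).
- camera(name): name is "scene" or "top" or "wrist"; returns the picture (420x560x3 uint8, red, green, blue); there is no depth.
- get_calibration(name): a dict with "vertical_fov" (degrees; the focal length in pixels is half the picture's height over the tangent of half this angle, whatever the lens; pixels are square), "cx", "cy" (the principal point, pixels), "T" (4x4, takes a point from camera to world coordinates). Camera axes: x right, y down, z forward; pixel columns grow to the right and rows downward; lengths in m; the calibration is good to about 2 mm. A picture is of the moment at which its call begins: read the wrist's pose just before it. get_calibration takes no time and is no camera call; for the wrist camera it gives the pose at the moment of the call.
- hand_in(): hands the job in; it is judged then, once.
Trained networks look in the newest picture that a camera, given by its name, has taken for a name from the list of things; names that differ only in an ending like _2 or _b are one class to them, and where a whole thing is asked for, a point or a joint stands for the part that bears it (a point fixed in the world has none). Each returns a list of dicts, best first, with "conf" (0 to 1); they miss things now and then, are a little off and sometimes report something else, mostly with a low value. They report only what shows in the picture. A call takes as long as a camera call.
- cut_out(camera, thing): "region" (420x560 bool, what is visible of it) and "bbox" ([left, top, right, bottom] in pixels, round what is visible of it).
The state is a dict: "time": time; "q": joint angles; "joint_velocities": joint speeds; "joint_torque": joint torques, N m; "position": TCP position; "tool_rot": TCP orientation; "ft_force": force on the tool from outside, world axes, zero at the start; "moment": the same for the moment, N m; "grip_width": finger opening in m; "grip_force": force on a finger pad.
Only numpy, scipy, OpenCV 4.12 (cv2) and the standard library are available. Lean on these libraries where they do the work, as an engineer would, in place of code of your own. Each camera call takes 0.05 s, during which the arm holds its last target. There are 200 camera calls.

## Working session

There is one attempt and no reset: what is moved stays moved. The work goes in short steps, Python scripts to look and compute and a shell command to move; the robot and the scene stay as the last step left them, time stands still between calls to the robot, and variables do not carry over. Pictures are saved under pics/ and viewed, at most 14 in all, crops included, and the job is handed in when it is done.

```bash
ls; mkdir -p pics
python3 - <<'E'
from rig import *
import cv2,numpy as np
o=get_obs();print(o['position'],o['tool_rot'],o['time'])
for n in ['scene','top']:
    im=camera(n);cv2.imwrite(f'pics/{n}0.png',im[:,:,::-1].copy())
    c=get_calibration(n);print(n,c)
    for t in ['tote_a_c','tote_a_card','platter','key_on_top','vase1_c','candle1_c','pierced_vase','basin','glaze_jar']:
        try:
            for d in cut_out(n,t):
                print(t,round(d['conf'],2),d['bbox'],d['region'].sum())
        except Exception as e: print(t,e)
E
```

```text
pics
[0.16865322 0.60110504 0.24357879] [ 1.36445126e-01  9.90647044e-01 -1.03013433e-03 -3.16900842e-04] 0.0
scene {'vertical_fov': 56.83108763611869, 'cx': 274.26422924178235, 'cy': 208.73288399834342, 'T': array([[ 0.41309222,  0.51788827, -0.74909717,  1.37243425],
       [ 0.91037965, -0.21339116,  0.35450403, -0.4568103 ],
       [ 0.02374276, -0.82840567, -0.55962517,  0.76145351],
       [ 0.        ,  0.        ,  0.        ,  1.        ]])}
tote_a_c 0.9 [154.2, 195.1, 243.8, 258.3] 3889
tote_a_card 0.93 [157.1, 199.9, 241.6, 261.7] 3848
platter 0.86 [313.4, 188.1, 415.1, 246.5] 3967
platter 0.64 [275.6, 244.2, 291.3, 275.4] 333
platter 0.41 [286.6, 216.3, 306.6, 248.3] 361
vase1_c 0.61 [279.2, 198.3, 296.2, 227.3] 374
candle1_c 0.86 [254.0, 204.4, 269.4, 233.4] 278
candle1_c 0.32 [383.7, 165.5, 400.6, 191.1] 367
pierced_vase 0.69 [98.2, 185.1, 143.5, 254.5] 2120
basin 0.76 [38.5, 246.6, 129.2, 326.6] 4899
glaze_jar 0.81 [382.9, 164.6, 398.6, 192.0] 363
top {'vertical_fov': 51.75720263926786, 'cx': 278.01913723716217, 'cy': 205.83008986673784, 'T': array([[-0.02601105, -0.99831805,  0.05181216,  0.39615854],
       [-0.99965392,  0.02617978,  0.00258041, -0.02319242],
       [-0.0039325 , -0.05172711, -0.99865351,  1.65475238],
       [ 0.        ,  0.        ,  0.        ,  1.        ]])}
tote_a_c 0.83 [322.0, 160.9, 385.5, 214.7] 2975
tote_a_card 0.87 [322.3, 162.6, 387.4, 218.2] 2896
platter 0.88 [166.3, 158.8, 240.0, 237.8] 4997
key_on_top 0.46 [180.2, 218.1, 188.5, 225.5] 40
vase1_c 0.46 [263.4, 207.9, 272.5, 221.5] 123
pierced_vase 0.88 [386.5, 224.0, 422.4, 252.3] 878
basin 0.62 [403.4, 150.1, 454.4, 200.2] 2228
glaze_jar 0.61 [124.9, 230.4, 149.6, 243.0] 275
glaze_jar 0.6 [181.0, 223.0, 186.7, 226.6] 28
```

Run:
```python
import cv2
a=cv2.imread('pics/top0.png')[110:290,100:480];cv2.imwrite('pics/t0c.png',cv2.resize(a,None,fx=2.1,fy=2.1,interpolation=cv2.INTER_CUBIC))
a=cv2.imread('pics/scene0.png')[140:340,30:430];cv2.imwrite('pics/s0c.png',cv2.resize(a,None,fx=2,fy=2,interpolation=cv2.INTER_CUBIC))
```

```text
(no output)
```

View pics/t0c.png

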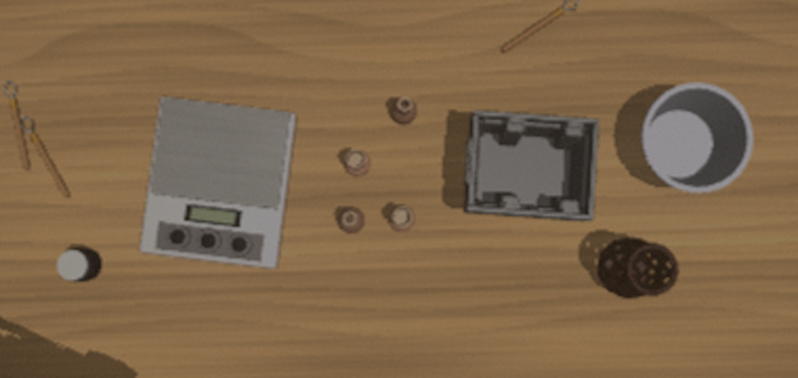

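View pics/s0c.png

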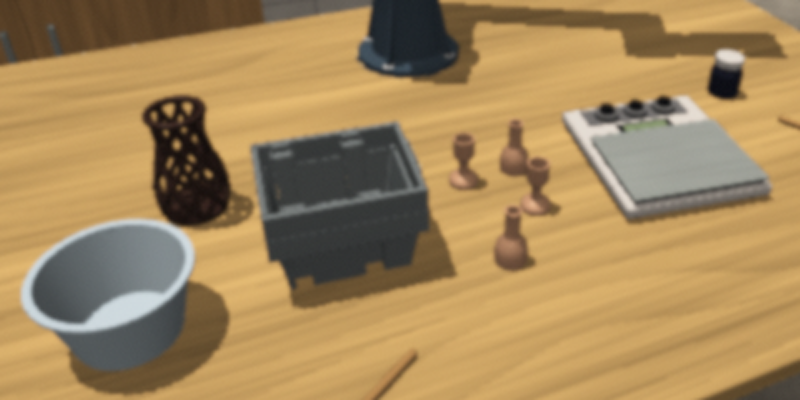

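The top view shows two bud vases at crop (403,108) and (350,219), and two candlesticks at (356,160) and (400,216). The tote columns sit to the right of the symmetric position, so the card end faces left (+y). The keys are at (177,237), (207,240) and (239,244).

```bash
cat > h.py <<'E'
import numpy as np,cv2
from rig import *
from scipy.spatial.transform import Rotation as R
def px(c,uv,z):
    "pixel to world at height z"
    f=210/np.tan(np.radians(c['vertical_fov']/2))
    d=c['T'][:3,:3]@np.array([(uv[0]-c['cx'])/f,(uv[1]-c['cy'])/f,1]);o=c['T'][:3,3]
    return o+d*(z-o[2])/d[2]
def proj(c,p):
    f=210/np.tan(np.radians(c['vertical_fov']/2))
    q=c['T'][:3,:3].T@(np.asarray(p)-c['T'][:3,3])
    return np.array([c['cx']+f*q[0]/q[2],c['cy']+f*q[1]/q[2]])
def shot(n,name=None,crop=None):
    c=get_calibration(n);im=camera(n)
    if name: cv2.imwrite('pics/'+name+'.png',im[:,:,::-1].copy())
    return c,im
def yaw(): # world yaw of tool y
    r=R.from_quat(get_obs()['tool_rot']).as_matrix();return np.arctan2(r[1,1],r[0,1])
def go(p,yw=None):
    "shift (units, present tool axes) and turn (units about tool z) to world TCP p, tool-y yaw yw"
    o=get_obs();r=R.from_quat(o['tool_rot']).as_matrix()
    s=r.T@(np.asarray(p)-o['position'])/.08
    t=0 if yw is None else -(yw-yaw())/(np.pi/2)
    tilt=-np.cross(r[:,2],[0,0,-1])
    print('t%.1f'%o['time'],'at',o['position'].round(4),'yaw %.3f'%yaw(),'shift',s.round(3),'turn z %.3f'%t,'q6 %.2f'%o['q'][5])
E
python3 - <<'E'
from h import *
c=get_calibration('top')
for n,u,z in [('on',(177,237),.052),('tare',(207,240),.052),('print',(239,244),.052),('v1',(404,103),.09),('v2',(350,216),.09),('c1',(355,158),.084),('c2',(401,215),.084),
 ('tote TL',(470,112),.146),('TR',(597,119),.146),('BR',(593,219),.146),('BL',(465,211),.146),('plTL',(160,97),.045),('plTR',(296,112),.045),('plBR',(283,209),.045),('plBL',(149,193),.045)]:
    print(n,px(c,(u[0]/2.1+100-.25,u[1]/2.1+110-.25),z).round(3))
w=get_calibration('wrist');o=get_obs();r=R.from_quat(o['tool_rot']).as_matrix()
print((r.T@(w['T'][:3,3]-o['position'])).round(3),(r.T@w['T'][:3,:3]).round(2),w['vertical_fov'])
go((.45,.2,.25),np.pi/2)
E
```

```text
on [0.426 0.33  0.052]
tare [0.42  0.278 0.052]
print [0.411 0.221 0.052]
v1 [ 0.647 -0.075  0.09 ]
v2 [0.454 0.023 0.09 ]
c1 [0.555 0.012 0.084]
c2 [ 0.454 -0.065  0.084]
tote TL [ 0.62  -0.183  0.146]
TR [ 0.603 -0.394  0.146]
BR [ 0.436 -0.381  0.146]
BL [ 0.455 -0.169  0.146]
plTL [0.677 0.359 0.045]
plTR [0.644 0.116 0.045]
plBR [0.471 0.143 0.045]
plBL [0.506 0.381 0.045]
[ 0.069 -0.001 -0.14 ] [[-0.   -0.97 -0.25]
 [ 1.    0.   -0.  ]
 [ 0.   -0.25  0.97]] 61.23703794108764
t1.0 at [0.169  0.6017 0.2446] yaw 1.297 shift [-4.74  -3.885 -0.068] turn z -0.174 q6 -0.18
```

```bash
M="python3 -m inch"
$M '[-0.3,-0.25,-0.05,0,0,0, -0.6,-0.5,-0.1,0,0,0, -0.95,-0.78,-0.14,0,0,0]' 0 20
$M '[-0.3,-0.25,-0.05,0,0,0, -0.6,-0.5,-0.1,0,0,0, -0.95,-0.78,-0.14,0,0,0]'
$M '[-0.3,-0.25,-0.05,0,0,0, -0.6,-0.5,-0.1,0,0,0, -0.95,-0.78,-0.14,0,0,0]'
$M '[-0.3,-0.25,-0.05,0,0,0, -0.6,-0.5,-0.1,0,0,0, -0.95,-0.78,-0.14,0,0,0]'
$M '[-0.3,-0.05,-0.05,0,0,-0.06, -0.6,-0.1,-0.1,0,0,-0.12, -0.9,-0.1,-0.14,0,0,-0.174, -0.9,-0.1,-0.14,0,0,-0.174, -0.9,-0.1,-0.14,0,0,-0.174]'
python3 - <<'E'
from h import *
c,im=shot('wrist','w1')
for t in ['key_on_top','key_tare_top','key_print_top','platter']:
    for d in cut_out('wrist',t):
        m=cv2.moments(d['region'].astype(np.uint8));u=(m['m10']/m['m00'],m['m01']/m['m00'])
        print(t,round(d['conf'],2),np.round(d['bbox']),px(c,u,.045 if t=='platter' else .052).round(4))
        if t=='platter':
            ct=max(cv2.findContours(d['region'].astype(np.uint8),0,1)[0],key=cv2.contourArea)
            b=cv2.boxPoints(cv2.minAreaRect(ct));print([px(c,q,.045).round(4)[:2] for q in b])
go((.42,.278,.1))
E
```

```text
time: 1.25
position: [0.2251, 0.5209, 0.2558]
tool_rot: [0.135, 0.991, 0.0, 0.0]
ft_force: [-0.1, 0.4, 0.1]
grip_width: 0.0742
grip_force: 0.0
time: 1.5
position: [0.2819, 0.4396, 0.2674]
tool_rot: [0.136, 0.991, 0.0, 0.0]
ft_force: [0.9, 0.6, -1.0]
grip_width: 0.0548
grip_force: 0.0
time: 1.75
position: [0.3383, 0.3589, 0.2787]
tool_rot: [0.136, 0.991, 0.0, 0.0]
ft_force: [-0.5, 0.3, 0.2]
grip_width: 0.0348
grip_force: 0.0
time: 2.0
position: [0.3945, 0.2782, 0.2899]
tool_rot: [0.136, 0.991, 0.0, 0.0]
ft_force: [-0.1, 0.7, -0.4]
grip_width: 0.0153
grip_force: 0.0
time: 2.42
position: [0.4623, 0.2515, 0.3006]
tool_rot: [0.002, 1.0, 0.0, 0.0]
ft_force: [-0.8, -0.1, -0.8]
grip_width: 0.0002
grip_force: 0.0
key_on_top 0.59 [350. 143. 374. 164.] [0.4268 0.3304 0.052 ]
key_tare_top 0.98 [300. 133. 326. 157.] [0.4195 0.277  0.052 ]
key_print_top 0.58 [251. 124. 272. 148.] [0.4107 0.2233 0.052 ]
platter 0.91 [196.  94. 422. 248.] [0.4545 0.2649 0.045 ]
[array([0.5332, 0.1358]), array([0.3668, 0.1637]), array([0.39  , 0.3973]), array([0.5618, 0.3956])]
t2.7 at [0.46   0.2525 0.3004] yaw 1.571 shift [0.497 0.32  2.505] turn z 0.000 q6 -1.28
```

View pics/w1.png

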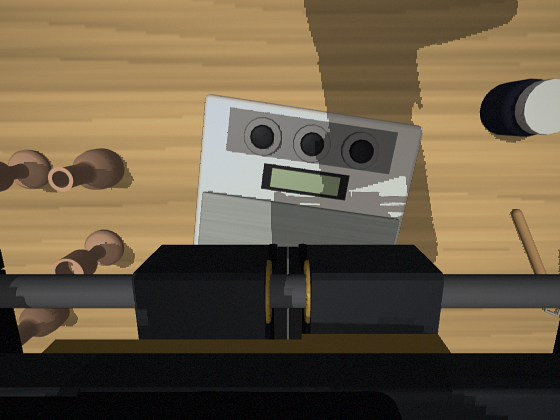

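```bash
M="python3 -m inch"
$M '[0.14,0.32,0.3,0,0,0, 0.28,0.64,0.6,0,0,0, 0.42,0.97,0.9,0,0,0]' 
$M '[0,0,0.3,0,0,0, 0,0,0.6,0,0,0, 0,0,0.9,0,0,0]'
$M '[0,0,0.3,0,0,0, 0,0,0.6,0,0,0, 0,0,0.8,0,0,0, 0,0,0.8,0,0,0]' | head -3
python3 - <<'E'
from h import *
go((.4265,.3303,.0675));print(get_obs()['ft_force'])
E
```

```text
time: 2.92
position: [0.427, 0.3306, 0.2284]
tool_rot: [0.001, 1.0, 0.0, 0.001]
ft_force: [0.6, 0.4, 0.5]
grip_width: 0.0003
grip_force: 0.0
time: 3.17
position: [0.4264, 0.3308, 0.1557]
tool_rot: [-0.001, 1.0, 0.0, 0.0]
ft_force: [0.1, -0.4, -0.5]
grip_width: 0.0006
grip_force: 0.0
time: 3.5
position: [0.4249, 0.329, 0.0896]
tool_rot: [-0.0, 1.0, -0.002, -0.003]
t3.5 at [0.4249 0.329  0.0896] yaw 1.571 shift [-0.022  0.017  0.276] turn z 0.000 q6 -1.12
[ 0.33865325 -0.47250457 -0.68925923]
```

```bash
M="python3 -m inch"
$M '[-0.01,0.01,0.1,0,0,0, -0.01,0.01,0.2,0,0,0, -0.01,0.01,0.24,0,0,0, -0.01,0.01,0.27,0,0,0, -0.01,0.01,0.28,0,0,0, -0.01,0.01,0.28,0,0,0]'|head -4
python3 - <<'E'
from h import *
for i in range(3): camera('top') if i==0 else 0; print(get_obs()['position'],get_obs()['ft_force'])
E
```

```text
time: 4.0
position: [0.4288, 0.3308, 0.0708]
tool_rot: [0.0, 1.0, 0.0, 0.001]
ft_force: [-0.1, 1.6, 2.8]
[0.42887421 0.33084282 0.07082472] [-0.66261033  1.26564433  3.30986111]
[0.42887421 0.33084282 0.07082472] [-0.66261033  1.26564433  3.30986111]
[0.42887421 0.33084282 0.07082472] [-0.66261033  1.26564433  3.30986111]
```

```bash
M="python3 -m inch"
$M '[0,0,0.02,0,0,0, 0,0,0.03,0,0,0, 0,0,0.03,0,0,0]'|sed -n 2,4p
$M '[0,0,0.01,0,0,0, 0,0,0.02,0,0,0]'|sed -n 2,4p
$M '[0,0,-0.3,0,0,0, 0,0,-0.6,0,0,0, 0,0,-0.9,0,0,0]' 45 40|sed -n 2,4p
python3 - <<'E'
from h import *
go((.42,.23,.25),0)
E
```

```text
position: [0.4289, 0.3308, 0.0684]
tool_rot: [0.0, 1.0, 0.0, 0.001]
ft_force: [-1.1, 1.1, 6.2]
position: [0.4289, 0.3309, 0.068]
tool_rot: [0.0, 1.0, 0.0, 0.001]
ft_force: [-3.7, 0.5, 21.5]
position: [0.4281, 0.3298, 0.1384]
tool_rot: [0.0, 1.0, -0.001, -0.001]
ft_force: [0.1, -0.1, -0.1]
t4.7 at [0.4281 0.3298 0.1384] yaw 1.570 shift [ 0.103 -1.249 -1.393] turn z 1.000 q6 -1.12
```

```bash
M="python3 -m inch"
for i in 1 2 3 4 5 6 7 8; do $M '[-0.09,-0.3,-0.14,0,0,0, -0.19,-0.63,-0.28,0,0,0, -0.28,-0.95,-0.41,0,0,0]' >/dev/null; done
$M '[0,0,0,0,0,0,0,0,0,0,0,0]'|head -2
python3 - <<'E'
from h import *
c,im=shot('wrist','w2')
for d in cut_out('wrist','tote_a_c'):
    ct=max(cv2.findContours(d['region'].astype(np.uint8),0,1)[0],key=cv2.contourArea)
    b=cv2.boxPoints(cv2.minAreaRect(ct));print(d['conf'],b.round(),[px(c,q,.146).round(4)[:2] for q in b])
E
```

```text
time: 6.88
position: [0.6071, -0.2794, 0.3999]
0.81 [[171. 180.]
 [186.  15.]
 [392.  34.]
 [377. 199.]] [array([ 0.6034, -0.4113]), array([ 0.4359, -0.3814]), array([ 0.4541, -0.1741]), array([ 0.626 , -0.1793])]
```

View pics/w2.png

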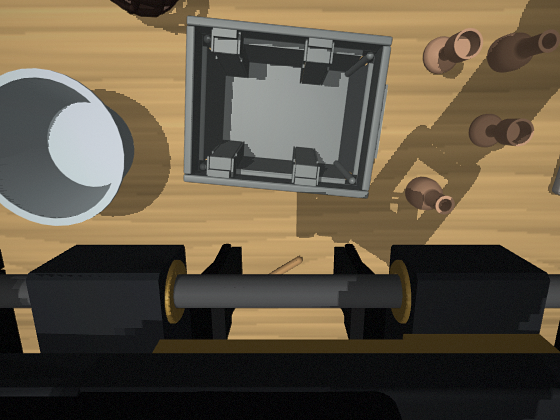

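Totes seen from above with corners near (188,17), (391,38), (366,197), (184,181). The columns are at px 225 and 312, so tote +x points right (+y).

Run:
```python
from h import *
c=get_calibration('wrist')
P=np.array([px(c,u,.146)[:2] for u in [(188,17),(391,38),(366,197),(184,181)]]);print(P.round(4))
ctr=P.mean(0);xd=(P[1]-P[0])+(P[2]-P[3]);yd=(P[0]-P[3])+(P[1]-P[2])
print('ctr',ctr,np.linalg.norm(P[1]-P[0]),np.linalg.norm(P[2]-P[3]),np.linalg.norm(P[0]-P[3]),np.linalg.norm(P[1]-P[2]))
a=np.arctan2(xd[1],xd[0]);b=np.arctan2(yd[1],yd[0])-np.pi/2;print('yaw x',a,b)
# refined by reprojection fit of a 210x170 rectangle
from scipy.optimize import least_squares
U=np.array([(188,17),(391,38),(366,197),(184,181)])
def f(v):
    r=np.array([[np.cos(v[2]),-np.sin(v[2])],[np.sin(v[2]),np.cos(v[2])]])
    return np.concatenate([proj(c,[*(v[:2]+r@np.array(k)),v[3]])-u for k,u in zip([(-.105,.085),(.105,.085),(.105,-.085),(-.105,-.085)],U)])
s=least_squares(f,[*ctr,a,.146]);print(s.x.round(4),f(s.x).round(1))
x,y,t,_=s.x
near=np.array([x,y])+.0805*np.array([-np.sin(t),np.cos(t)]);print('near wall',near)
go([*near,.22],t-np.pi/2)
for n in ['vase1_c','candle1_c']:
    for d in cut_out('wrist',n): print(n,d['conf'],np.round(d['bbox']))
```

```text
[[ 0.4375 -0.3773]
 [ 0.457  -0.1724]
 [ 0.622  -0.1887]
 [ 0.6036 -0.3936]]
ctr [ 0.53002638 -0.2829966 ] 0.205865637278455 0.20567103406753653 0.1668087374763305 0.16590022410505637
yaw x 1.4785717101137468 1.4725259077333628
[ 0.5299 -0.2831  1.4761  0.1377] [-0.1 -0.1 -0.3 -0.1  0.2  0.5  0.3 -0.3]
near wall [ 0.44973697 -0.27544506]
t7.0 at [ 0.6067 -0.277   0.3994] yaw 1.570 shift [1.957 0.014 2.247] turn z 1.060 q6 -2.17
vase1_c 0.85 [489.  31. 560.  73.]
candle1_c 0.64 [422.  28. 485.  76.]
```

```bash
M="python3 -m inch"
$M '[0.3,0,0.2,0,0,0.07, 0.6,0,0.4,0,0,0.15, 0.98,0.01,0.6,0,0,0.22, 0.98,0.01,0.8,0,0,0.3, 0.98,0.01,0.8,0,0,0.37, 0.98,0.01,0.8,0,0,0.45, 0.98,0.01,0.8,0,0,0.52, 0.98,0.01,0.8,0,0,0.6, 0.98,0.01,0.8,0,0,0.67, 0.98,0.01,0.8,0,0,0.75, 0.98,0.01,0.8,0,0,0.82, 0.98,0.01,0.8,0,0,0.9, 0.98,0.01,0.8,0,0,0.97, 0.98,0.01,0.8,0,0,1, 0.98,0.01,0.8,0,0,1]' 45 40 |head -2
$M '[0,-0.3,0.3,0,0,0.03, 0,-0.6,0.6,0,0,0.06, 0,-0.97,0.9,0,0,0.06, 0,-0.97,0.9,0,0,0.06, 0,-0.97,0.9,0,0,0.06]'|head -2
python3 - <<'E'
from h import *
go([.4497,-.2754,.137],-.095)
c,im=shot('wrist','w3')
E
```

```text
time: 8.33
position: [0.5288, -0.2754, 0.3364]
time: 8.75
position: [0.4487, -0.2745, 0.2627]
t8.8 at [ 0.4487 -0.2745  0.2627] yaw -0.094 shift [-0.017  0.021  1.572] turn z 0.001 q6 -0.67
```

View pics/w3.png

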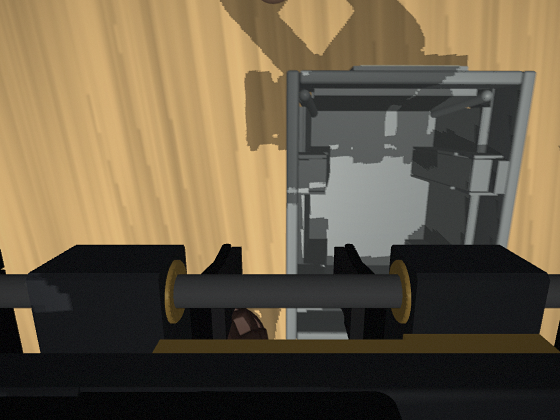

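The near collar (px 293) is centred between the fingers, and the card holder shows on the +y end at (410,68). I'll descend and grip.

```bash
M="python3 -m inch"
$M '[-0.01,0.02,0.3,0,0,0, -0.01,0.02,0.6,0,0,0, -0.01,0.02,0.9,0,0,0]' 45 40|sed -n 4p
$M '[0,0,0.25,0,0,0, 0,0,0.45,0,0,0, 0,0,0.6,0,0,0, 0,0,0.67,0,0,0, 0,0,0.67,0,0,0]'|head -4
$M '[0,0,0,0,0,0, 0,0,0,0,0,0,0,0,0,0,0,0,0,0,0,0,0,0,0,0,0,0,0,0,0,0,0,0,0,0]' 0 45
$M '[0,0,-0.1,0,0,0, 0,0,-0.3,0,0,0, 0,0,-0.6,0,0,0, 0,0,-0.9,0,0,0]'
python3 - <<'E'
from h import *
go([.45,-.275,.33],-.143)
E
```

```text
ft_force: [-0.6, 0.9, 0.0]
time: 9.47
position: [0.4543, -0.2781, 0.1387]
tool_rot: [0.739, 0.673, 0.0, 0.0]
ft_force: [-0.1, -0.6, 0.6]
time: 9.97
position: [0.4529, -0.2778, 0.1394]
tool_rot: [0.74, 0.673, -0.0, 0.0]
ft_force: [-1.5, -0.4, 0.9]
grip_width: 0.0127
grip_force: 0.9
time: 10.3
position: [0.4519, -0.2769, 0.2111]
tool_rot: [0.74, 0.673, -0.0, -0.002]
ft_force: [0.2, -0.3, -2.9]
grip_width: 0.0083
grip_force: 45.0
t10.3 at [ 0.4519 -0.2769  0.2111] yaw -0.095 shift [ 0.024 -0.031 -1.486] turn z 0.031 q6 -0.67
```

```bash
M="python3 -m inch"
$M '[0,0,-0.3,0,0,0, 0,0,-0.6,0,0,0, 0,0,-0.88,0,0,0.03, 0,0,-0.88,0,0,0.03]'|sed -n 2,4p
for i in 1 2 3 4 5 6; do $M '[0.28,0,0,0,0,0, 0.6,0,0,0,0,0, 0.97,0,0,0,0,0, 0.97,0,0,0,0,0]'|sed -n 2p; done
python3 - <<'E'
from h import *
go([.4963,.266,.20],-.1435)
o=get_obs();print(o['ft_force'],o['grip_width'],o['grip_force'])
E
```

```text
position: [0.4547, -0.2793, 0.286]
tool_rot: [0.756, 0.655, 0.0, 0.005]
ft_force: [1.9, -1.2, -2.0]
position: [0.462, -0.1951, 0.2797]
position: [0.4732, -0.1191, 0.2799]
position: [0.4846, -0.043, 0.2801]
position: [0.4961, 0.0333, 0.2803]
position: [0.5077, 0.1098, 0.2805]
position: [0.5191, 0.1865, 0.2805]
t12.6 at [0.5191 0.1865 0.2805] yaw -0.138 shift [ 0.942 -0.419  1.01 ] turn z 0.003 q6 0.28
[-0.12619955 -1.76104973 -2.36893947] 0.008799674131859378 45.046087419614196
```

```bash
M="python3 -m inch"
$M '[0.25,-0.1,0,0,0,0, 0.5,-0.2,0.2,0,0,0, 0.75,-0.3,0.5,0,0,0, 0.94,-0.42,0.8,0,0,0, 0.94,-0.42,1,0,0,0.003, 0.94,-0.42,1,0,0,0.003]'|sed -n 2,4p
python3 - <<'E'
from h import *
go([.4963,.266,.149],-.1435)
c,im=shot('scene')
cv2.imwrite('pics/s2.png',cv2.resize(im[120:290,250:480,::-1],None,fx=3.4,fy=3.4,interpolation=cv2.INTER_CUBIC))
E
```

```text
position: [0.4926, 0.2612, 0.1969]
tool_rot: [0.756, 0.654, -0.005, -0.002]
ft_force: [-0.9, 0.2, -3.0]
t13.1 at [0.4926 0.2612 0.1969] yaw -0.145 shift [0.068 0.042 0.599] turn z -0.001 q6 0.43
```

View pics/s2.png

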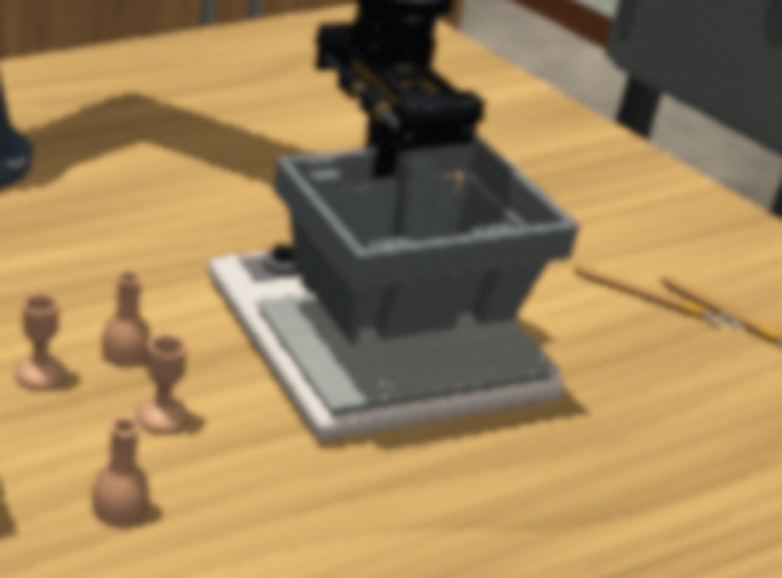

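The tote hangs level above the platter. I'll lower it gently.

```bash
M="python3 -m inch"
$M '[0.02,0.02,0.2,0,0,0, 0.04,0.03,0.35,0,0,0, 0.05,0.04,0.45,0,0,0, 0.05,0.04,0.53,0,0,0, 0.05,0.04,0.56,0,0,0, 0.05,0.04,0.58,0,0,0, 0.05,0.04,0.58,0,0,0]'|sed -n 2,4p
python3 - <<'E'
from h import *
go([.4963,.266,.147],-.1435)
E
```

```text
position: [0.5, 0.2658, 0.155]
tool_rot: [0.757, 0.653, 0.0, 0.0]
ft_force: [0.0, 0.9, -2.8]
t13.8 at [0.5    0.2658 0.155 ] yaw -0.147 shift [-0.004 -0.046  0.1  ] turn z -0.002 q6 0.44
```

```bash
M="python3 -m inch"
for i in 1 2 3 4 5; do $M '[0,0,0.02,0,0,0, 0,0,0.02,0,0,0]'|sed -n '2p;4p'; done
```

```text
position: [0.5001, 0.266, 0.1537]
ft_force: [-1.3, -0.4, -2.3]
position: [0.5, 0.266, 0.1519]
ft_force: [-0.4, -0.6, -2.5]
position: [0.5001, 0.266, 0.1514]
ft_force: [-2.3, -1.5, 4.4]
position: [0.5, 0.2661, 0.1514]
ft_force: [-4.6, -1.5, 15.0]
position: [0.5, 0.2661, 0.1513]
ft_force: [-6.5, -3.3, 23.9]
```

```bash
M="python3 -m inch"
$M '[0,0,-0.03,0,0,0, 0,0,-0.04,0,0,0]'|sed -n '2p;4p'
$M '[0,0,0,0,0,0, 0,0,0,0,0,0, 0,0,0,0,0,0,0,0,0,0,0,0]' 40 40|sed -n '2p;4,6p'
$M '[0,0,-0.2,0,0,0, 0,0,-0.5,0,0,0, 0,0,-0.9,0,0,0, 0,0,-0.9,0,0,0]'|sed -n '2p;4p'
python3 - <<'E'
from h import *
c,im=shot('wrist')
for d in cut_out('wrist','tote_a_c'): print(d['conf'],np.round(d['bbox']))
c,im=shot('top','t3')
cv2.imwrite('pics/t3c.png',cv2.resize(im[130:260,140:340,::-1],None,fx=3.8,fy=3.8,interpolation=cv2.INTER_CUBIC))
go([.4195,.277,.1])
E
```

```text
position: [0.5004, 0.2662, 0.1515]
ft_force: [-1.0, 0.5, 2.2]
position: [0.5, 0.2659, 0.1497]
ft_force: [0.1, -0.1, 0.1]
grip_width: 0.0279
grip_force: 0.0
position: [0.5034, 0.2671, 0.2272]
ft_force: [1.4, -0.6, 0.3]
t15.6 at [0.4998 0.2658 0.222 ] yaw -0.147 shift [-0.008 -1.013  1.525] turn z 0.000 q6 0.44
```

View pics/t3c.png

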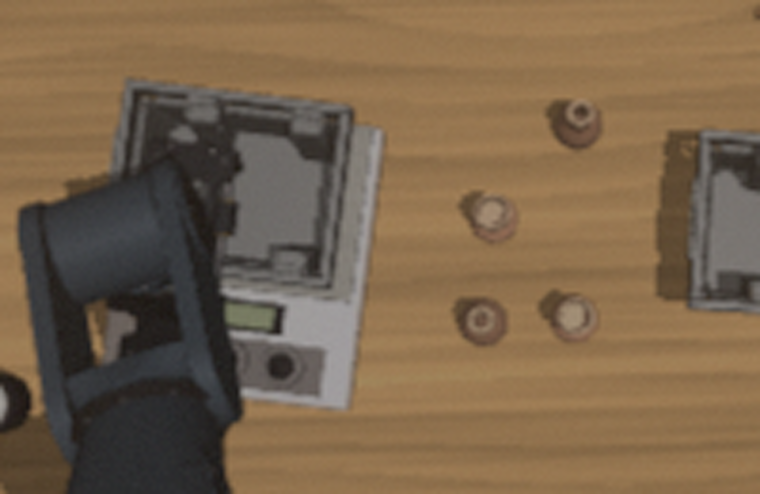

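Run:
```python
from h import *
c=get_calibration('top')
P=np.array([px(c,(u/3.8+140,v/3.8+130),.155)[:2] for u,v in [(126,80),(353,104),(331,290)]]);print(P.round(4),'ctr',(P[0]+P[2])/2, np.linalg.norm(P[0]-P[1]),np.linalg.norm(P[2]-P[1]))
print([px(c,(u/3.8+140,v/3.8+130),.05)[:2].round(4) for u,v in [(282,367)]])
d=P[0]-P[1];print(np.arctan2(d[1],d[0]))
```

```text
[[0.6752 0.3421]
 [0.6474 0.1337]
 [0.4769 0.1574]] ctr [0.5760769  0.24973833] 0.21020762434829962 0.17215545531249044
[array([0.4087, 0.2193])]
1.438160124731902
```

```bash
M="python3 -m inch"
$M '[0,-0.3,0,0,0,-0.07, 0,-0.6,0,0,0,-0.15, 0,-1,0,0,0,-0.22, 0,-1,0,0,0,-0.3, 0,-1,0,0,0,-0.37, 0,-1,0,0,0,-0.45, 0,-1,0,0,0,-0.52, 0,-1,0,0,0,-0.6, 0,-1,0,0,0,-0.67, 0,-1,0,0,0,-0.75, 0,-1,0,0,0,-0.82, 0,-1,0,0,0,-0.9, 0,-1,0,0,0,-0.97, 0,-1,0,0,0,-1, 0,-1,0,0,0,-1, 0,-1,0,0,0,-1]' 0 20|head -2
$M '[0,0,0.3,0,0,0, 0,0,0.6,0,0,0, 0,0,0.9,0,0,0, 0,0,0.9,0,0,0, 0,0,0.9,0,0,0]'|head -2
python3 - <<'E'
from h import *
go([.4185,.277,.08],1.427)
E
```

```text
time: 16.92
position: [0.42, 0.2773, 0.2209]
time: 17.33
position: [0.4197, 0.2772, 0.1489]
t17.3 at [0.4197 0.2772 0.1489] yaw 1.423 shift [ 0.011 -0.002  0.862] turn z -0.002 q6 -1.06
```

```bash
M="python3 -m inch"
$M '[0.01,0,0.3,0,0,0, 0.01,0,0.6,0,0,0, 0.01,0,0.8,0,0,0, 0.01,0,0.88,0,0,0, 0.01,0,0.88,0,0,0, 0.01,0,0.88,0,0,0]'|sed -n '2p;4p'
$M '[0,0,0.05,0,0,0, 0,0,0.09,0,0,0, 0,0,0.09,0,0,0]'|sed -n '2p;4p'
for i in 1 2 3; do $M '[0,0,0.02,0,0,0, 0,0,0.02,0,0,0]'|sed -n '2p;4p'; done
```

```text
position: [0.4208, 0.278, 0.0807]
ft_force: [0.9, 0.5, 0.1]
position: [0.4209, 0.2781, 0.0731]
ft_force: [1.0, -0.5, 1.9]
position: [0.4209, 0.2781, 0.0714]
ft_force: [1.2, 0.9, 2.0]
position: [0.4209, 0.278, 0.0696]
ft_force: [1.8, 0.6, 2.1]
position: [0.4209, 0.278, 0.0684]
ft_force: [2.0, 0.7, 7.2]
```

```bash
M="python3 -m inch"
$M '[0,0,0.01,0,0,0, 0,0,0.01,0,0,0]'|sed -n '2p;4p'
for i in 1 2; do $M '[0,0,-0.3,0,0,0, 0,0,-0.6,0,0,0, 0,0,-0.95,0,0,0]'|sed -n '2p'; done
for i in 1 2 3 4; do $M '[-0.26,-0.27,-0.16,0,0,0, -0.52,-0.55,-0.33,0,0,0, -0.78,-0.83,-0.5,0,0,0]' 48 10|sed -n '2p'; done
$M '[0,0,0,0,0,0,0,0,0,0,0,0]'|head -2
python3 - <<'E'
from h import *
c,im=shot('wrist','w4')
for t in ['vase1_c','candle1_c']:
    for d in cut_out('wrist',t): print(t,d['conf'],np.round(d['bbox']))
E
```

```text
position: [0.4209, 0.2781, 0.0682]
ft_force: [0.1, 0.1, 12.0]
position: [0.4178, 0.2768, 0.1423]
position: [0.418, 0.2769, 0.2188]
position: [0.4709, 0.2022, 0.2591]
position: [0.5231, 0.1268, 0.2986]
position: [0.5753, 0.0521, 0.3384]
position: [0.6274, -0.0226, 0.3782]
time: 20.42
position: [0.628, -0.0228, 0.378]
vase1_c 0.92 [285.   0. 325.  51.]
vase1_c 0.17 [390.   0. 559. 170.]
candle1_c 0.74 [211.  11. 257.  64.]
candle1_c 0.51 [285.   2. 324.  51.]
```

View pics/w4.png

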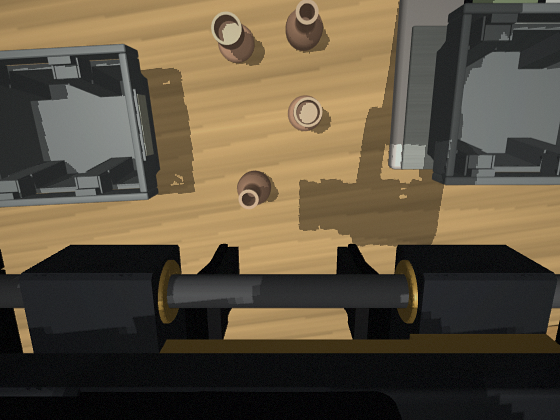

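The wrist view shows rim tops at c2 (226,26), v2 (308,12), c1 (304,112) and v1 (249,199). Nothing has moved.

Run:
```python
from h import *
c=get_calibration('wrist')
for n,u,z in [('c2',(226,26),.084),('v2',(308,12),.09),('c1',(304.5,112),.084),('v1',(249,199),.09)]: print(n,px(c,u,z).round(4))
p=px(c,(249,199),.09)
print(px(c,(444,183),.155),px(c,(155,196),.11),px(c,(137,46),.11))
go([p[0],p[1],.15],-.1435)
```

```text
c2 [ 0.4475 -0.0641  0.084 ]
v2 [0.4484 0.0274 0.09  ]
c1 [0.5514 0.01   0.084 ]
v1 [ 0.6439 -0.0718  0.09  ]
[0.64356084 0.13966532 0.155     ] [ 0.62033697 -0.17741937  0.11      ] [ 0.45939863 -0.15782572  0.11      ]
t20.6 at [ 0.6265 -0.0203  0.3774] yaw 1.425 shift [-0.321 -0.607  2.841] turn z 0.999 q6 -1.64
```

```bash
M="python3 -m inch"
$M '[-0.1,-0.2,0.3,0,0,0.07, -0.2,-0.4,0.6,0,0,0.15, -0.32,-0.61,0.95,0,0,0.22, -0.32,-0.61,0.95,0,0,0.3, -0.32,-0.61,0.95,0,0,0.37, -0.32,-0.61,0.95,0,0,0.45, -0.32,-0.61,0.95,0,0,0.52, -0.32,-0.61,0.95,0,0,0.6, -0.32,-0.61,0.95,0,0,0.67, -0.32,-0.61,0.95,0,0,0.75, -0.32,-0.61,0.95,0,0,0.82, -0.32,-0.61,0.95,0,0,0.9, -0.32,-0.61,0.95,0,0,0.97, -0.32,-0.61,0.95,0,0,1, -0.32,-0.61,0.95,0,0,1]' 48 12|head -2
for i in 1 2; do $M '[0,0,0.3,0,0,0, 0,0,0.6,0,0,0, 0,0,0.95,0,0,0, 0,0,0.95,0,0,0]'|head -2; done
$M '[0,0,0,0,0,0,0,0,0,0,0,0]'|head -2
python3 - <<'E'
from h import *
go([.6445,-.0725,.075],-.1435)
E
```

```text
time: 21.82
position: [0.6451, -0.0717, 0.3023]
time: 22.15
position: [0.6418, -0.0713, 0.2209]
time: 22.48
position: [0.6427, -0.0719, 0.1467]
time: 22.65
position: [0.6474, -0.0734, 0.1528]
t22.6 at [ 0.6474 -0.0734  0.1528] yaw -0.146 shift [ 0.007 -0.04   0.973] turn z -0.001 q6 -0.14
```

```bash
M="python3 -m inch"
$M '[0,-0.02,0.3,0,0,0, 0,-0.03,0.6,0,0,0, 0,-0.03,0.85,0,0,0, 0,-0.03,0.96,0,0,0, 0,-0.03,0.96,0,0,0, 0,-0.03,0.96,0,0,0]'|sed -n '2p;4p'
$M '[0,0,0,0,0,0,0,0,0,0,0,0,0,0,0,0,0,0,0,0,0,0,0,0,0,0,0,0,0,0,0,0,0,0,0,0,0,0,0,0,0,0,0,0,0,0,0,0]' 0 12|sed -n '2p;4,6p'
$M '[0,0,-0.1,0,0,0, 0,0,-0.3,0,0,0, 0,0,-0.6,0,0,0, 0,0,-1,0,0,0]'|sed -n '2p;4,6p'
$M '[0,0,-0.3,0,0,0, 0,0,-0.6,0,0,0, 0,0,-0.95,0,0,0, 0,0,-0.95,0,0,0, 0,0,-0.95,0,0,0]'|sed -n '2p;4,6p'
python3 - <<'E'
from h import *
yx=np.array([.143,.99])
for k in (-.045,0.045): go([*(np.array([.578,.252])+k*yx),.24],-.1435)
E
```

```text
position: [0.6451, -0.0734, 0.0757]
ft_force: [0.6, 0.6, 1.2]
position: [0.6444, -0.0733, 0.0745]
ft_force: [1.2, 0.4, 1.8]
grip_width: 0.0216
grip_force: 12.0
position: [0.6415, -0.0726, 0.1525]
ft_force: [0.0, -1.5, -1.1]
grip_width: 0.0214
grip_force: 12.1
position: [0.6445, -0.0733, 0.232]
ft_force: [0.1, 0.3, -2.5]
grip_width: 0.0215
grip_force: 12.0
t24.6 at [ 0.6445 -0.0733  0.232 ] yaw -0.147 shift [ 3.339 -1.414 -0.106] turn z -0.002 q6 -0.14
t24.6 at [ 0.6445 -0.0733  0.232 ] yaw -0.147 shift [ 4.464 -1.418 -0.107] turn z -0.002 q6 -0.14
```

```bash
M="python3 -m inch"
for i in 1 2 3 4 5; do $M '[0.29,-0.1,-0.02,0,0,0, 0.58,-0.19,-0.04,0,0,0, 0.87,-0.29,-0.07,0,0,0]'|sed -n '2p'; done
$M '[0,0,0,0,0,0,0,0,0,0,0,0,0,0,0,0,0,0]'|sed -n '2p;4,6p'
python3 - <<'E'
from h import *
go([.582,.288,.1265],-.1435)
c,im=shot('wrist','w5')
E
```

```text
position: [0.6293, -0.0004, 0.2332]
position: [0.6164, 0.0724, 0.2388]
position: [0.6036, 0.1446, 0.2444]
position: [0.5909, 0.2166, 0.25]
position: [0.5782, 0.2887, 0.2554]
position: [0.579, 0.2874, 0.2563]
ft_force: [0.8, -0.2, -1.1]
grip_width: 0.0216
grip_force: 12.0
t26.1 at [0.579  0.2874 0.2563] yaw -0.146 shift [0.016 0.041 1.622] turn z -0.002 q6 0.43
```

View pics/w5.png

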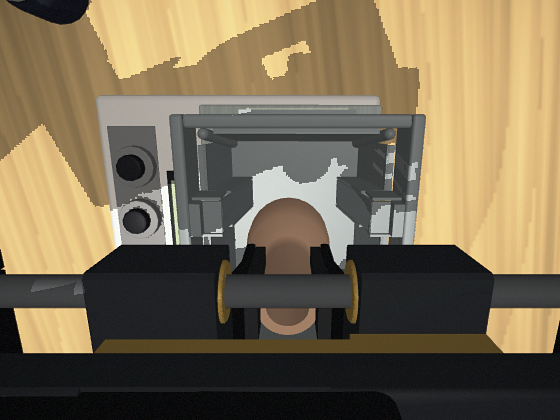

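The vase hangs centred between the columns (x≈288 of 235–345). I'll lower it.

```bash
M="python3 -m inch"
$M '[0.01,0.01,0.3,0,0,0, 0.01,0.02,0.6,0,0,0, 0.01,0.02,0.9,0,0,0]'|sed -n '2p;4p'
$M '[0,0,0.25,0,0,0, 0,0,0.45,0,0,0, 0,0,0.6,0,0,0, 0,0,0.67,0,0,0, 0,0,0.67,0,0,0, 0,0,0.67,0,0,0]'|sed -n '2p;4p'
python3 - <<'E'
from h import *
go([.582,.288,.1235],-.1435)
c=get_calibration('wrist')
E
for i in 1 2 3; do $M '[0,0,0.02,0,0,0, 0,0,0.02,0,0,0]'|sed -n '2p;4p'; done
```

```text
position: [0.5823, 0.2872, 0.1854]
ft_force: [-0.2, 0.5, -2.1]
position: [0.5822, 0.2882, 0.1328]
ft_force: [0.2, -0.8, -1.8]
t26.9 at [0.5822 0.2882 0.1328] yaw -0.147 shift [-0.003 -0.002  0.117] turn z -0.002 q6 0.44
position: [0.5824, 0.2888, 0.132]
ft_force: [0.2, 0.0, -1.2]
position: [0.5818, 0.2887, 0.1298]
ft_force: [-0.3, 0.1, -1.2]
position: [0.5816, 0.2886, 0.1277]
ft_force: [0.1, -0.3, -0.7]
```

```bash
M="python3 -m inch"
for i in 1 2 3 4; do $M '[0,0,0.01,0,0,0, 0,0,0.015,0,0,0]'|sed -n '2p;4p'; done
```

```text
position: [0.5816, 0.2886, 0.1265]
ft_force: [-0.5, 1.7, -1.1]
position: [0.5817, 0.2886, 0.1252]
ft_force: [-0.5, 0.2, -1.1]
position: [0.5817, 0.2886, 0.124]
ft_force: [0.3, -0.3, -1.1]
position: [0.582, 0.2888, 0.1235]
ft_force: [-0.3, 0.2, 3.5]
```

```bash
M="python3 -m inch"
$M '[0,0,0,0,0,0,0,0,0,0,0,0,0,0,0,0,0,0,0,0,0,0,0,0]' 40 12|sed -n '2p;4,6p'
for i in 1 2; do $M '[0,0,-0.2,0,0,0, 0,0,-0.45,0,0,0, 0,0,-0.8,0,0,0]'|sed -n '2p'; done
for i in 1 2 3 4; do $M '[-0.29,-0.1,0,0,0,0, -0.58,-0.2,0,0,0,0, -0.87,-0.29,0,0,0,0]' 48 12|sed -n '2p'; done
$M '[0,0,0.3,0,0,0,0,0,0.6,0,0,0,0,0,0.6,0,0,0,0,0,0.6,0,0,0]'|sed -n '2p'
python3 - <<'E'
from h import *
go([.450,.026,.075],-.1435)
c,im=shot('wrist','w6')
for t in ['vase1_c','candle1_c']:
    for d in cut_out('wrist',t): print(t,d['conf'],np.round(d['bbox']))
c,im=shot('top','t6')
for t in ['vase1_c','candle1_c']:
    for d in cut_out('top',t): print(t,d['conf'],np.round(d['bbox']))
E
```

```text
position: [0.5817, 0.2886, 0.1229]
ft_force: [1.1, -0.8, 0.1]
grip_width: 0.0375
grip_force: 0.0
position: [0.5801, 0.288, 0.1853]
position: [0.5804, 0.2881, 0.2501]
position: [0.5481, 0.2228, 0.2516]
position: [0.5146, 0.1568, 0.251]
position: [0.4815, 0.0913, 0.251]
position: [0.4484, 0.0258, 0.2511]
position: [0.4485, 0.0268, 0.2024]
t30.2 at [0.4485 0.0268 0.2024] yaw -0.147 shift [-0.007  0.025  1.593] turn z -0.002 q6 -0.04
vase1_c 0.7 [266. 170. 316. 236.]
candle1_c 0.78 [283. 256. 330. 342.]
vase1_c 0.51 [167. 164. 240. 239.]
```

View pics/w6.png

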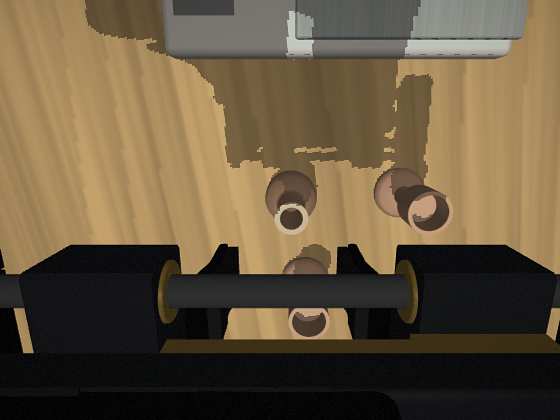

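Run:
```python
from h import *
c=get_calibration('wrist')
for n,u,z in [('v2',(291,219),.09),('v2foot',(291,197),.02),('c1',(430,212),.084),('c2',(308,319),.084)]: print(n,px(c,u,z).round(4))
go([.450,.026,.075],-.1435)
```

```text
v2 [0.4525 0.0229 0.09  ]
v2foot [0.4534 0.0242 0.02  ]
c1 [0.5573 0.0113 0.084 ]
c2 [ 0.4539 -0.0655  0.084 ]
t30.5 at [0.45   0.0269 0.2039] yaw -0.146 shift [-0.011 -0.002  1.611] turn z -0.002 q6 -0.04
```

```bash
M="python3 -m inch"
$M '[-0.03,0.03,0.3,0,0,0, -0.04,0.04,0.6,0,0,0, -0.04,0.04,0.9,0,0,0]'|sed -n '2p'
$M '[0,0,0.25,0,0,0, 0,0,0.5,0,0,0, 0,0,0.65,0,0,0, 0,0,0.7,0,0,0, 0,0,0.7,0,0,0, 0,0,0.7,0,0,0]'|sed -n '2p;4p'
$M '[0,0,0,0,0,0,0,0,0,0,0,0,0,0,0,0,0,0,0,0,0,0,0,0,0,0,0,0,0,0,0,0,0,0,0,0,0,0,0,0,0,0,0,0,0,0,0,0]' 0 12|sed -n '2p;4,6p'
for i in 1 2; do $M '[0,0,-0.2,0,0,0, 0,0,-0.5,0,0,0, 0,0,-0.8,0,0,0, 0,0,-1,0,0,0, 0,0,-1,0,0,0]'|sed -n '2p;4,6p'; done
python3 - <<'E'
from h import *
go([.571,.213,.256],-.1435)
E
```

```text
position: [0.4534, 0.0229, 0.1313]
position: [0.4525, 0.0231, 0.0755]
ft_force: [-1.0, -0.8, -0.4]
position: [0.4518, 0.0231, 0.0751]
ft_force: [-0.8, 0.5, 2.9]
grip_width: 0.0218
grip_force: 12.0
position: [0.4539, 0.0228, 0.1574]
ft_force: [0.9, -0.7, -1.5]
grip_width: 0.021
grip_force: 12.0
position: [0.4536, 0.0228, 0.2366]
ft_force: [0.9, -0.6, -0.8]
grip_width: 0.0216
grip_force: 12.0
t32.8 at [0.4536 0.0228 0.2366] yaw -0.147 shift [ 2.566  1.106 -0.237] turn z -0.002 q6 -0.05
```

```bash
M="python3 -m inch"
for i in 1 2 3; do $M '[0.28,0.12,-0.03,0,0,0, 0.57,0.24,-0.06,0,0,0, 0.855,0.37,-0.09,0,0,0]'|sed -n '2p'; done
$M '[0,0,0,0,0,0,0,0,0,0,0,0,0,0,0,0,0,0]'|sed -n '2p'
$M '[0,0,0.3,0,0,0, 0,0,0.6,0,0,0, 0,0,0.9,0,0,0]'|sed -n '2p;4p'
python3 - <<'E'
from h import *
go([.571,.213,.128],-.1435)
E
```

```text
position: [0.4905, 0.087, 0.2401]
position: [0.5298, 0.1508, 0.2466]
position: [0.5691, 0.2141, 0.2534]
position: [0.5684, 0.2127, 0.254]
position: [0.5689, 0.2119, 0.1833]
ft_force: [0.4, -0.5, -1.6]
t34.0 at [0.5689 0.2119 0.1833] yaw -0.148 shift [0.018 0.025 0.691] turn z -0.003 q6 0.32
```

```bash
M="python3 -m inch"
$M '[0.01,0.01,0.25,0,0,0, 0.01,0.01,0.45,0,0,0, 0.01,0.01,0.58,0,0,0, 0.01,0.01,0.64,0,0,0, 0.01,0.01,0.64,0,0,0, 0.01,0.01,0.64,0,0,0]'|sed -n '2p;4p'
for i in 1 2 3 4 5; do $M '[0,0,0.01,0,0,0, 0,0,0.015,0,0,0]'|sed -n '2p;4p'; done
```

```text
position: [0.5709, 0.2135, 0.1337]
ft_force: [-0.0, 0.4, -1.8]
position: [0.5714, 0.2139, 0.1333]
ft_force: [0.1, -0.1, -1.2]
position: [0.5709, 0.2139, 0.1316]
ft_force: [0.6, -0.1, -0.8]
position: [0.5707, 0.2139, 0.1299]
ft_force: [0.2, -0.7, -1.5]
position: [0.5706, 0.2138, 0.1284]
ft_force: [-0.3, 0.4, -1.8]
position: [0.5706, 0.2138, 0.1272]
ft_force: [-0.9, 1.1, -1.7]
```

```bash
M="python3 -m inch"
for i in 1 2 3 4; do $M '[0,0,0.01,0,0,0, 0,0,0.012,0,0,0]'|sed -n '2p;4p'; done
```

```text
position: [0.5706, 0.2138, 0.1262]
ft_force: [-0.0, -0.5, -2.0]
position: [0.5706, 0.2138, 0.1253]
ft_force: [-0.1, 0.2, -0.9]
position: [0.5706, 0.2138, 0.1243]
ft_force: [-0.7, -0.4, -0.4]
position: [0.5707, 0.2138, 0.1242]
ft_force: [-0.6, -0.6, 4.4]
```

```bash
M="python3 -m inch"
$M '[0,0,0,0,0,0,0,0,0,0,0,0,0,0,0,0,0,0,0,0,0,0,0,0]' 40 12|sed -n '2p;4,6p'
for i in 1 2; do $M '[0,0,-0.2,0,0,0, 0,0,-0.45,0,0,0, 0,0,-0.8,0,0,0]'|sed -n '2p'; done
$M '[-0.03,-0.3,0,0,0,0, -0.06,-0.6,0,0,0,0, -0.09,-1,0,0,0,0]' 0 20|sed -n 2p
$M '[-0.03,-0.3,0,0,0,-0.07, -0.06,-0.6,0,0,0,-0.15, -0.09,-1,0,0,0,-0.22, -0.09,-1,0,0,0,-0.3, -0.09,-1,0,0,0,-0.37, -0.09,-1,0,0,0,-0.45, -0.09,-1,0,0,0,-0.52, -0.09,-1,0,0,0,-0.6, -0.09,-1,0,0,0,-0.67, -0.09,-1,0,0,0,-0.75, -0.09,-1,0,0,0,-0.82, -0.09,-1,0,0,0,-0.9, -0.09,-1,0,0,0,-0.97, -0.09,-1,0,0,0,-1, -0.09,-1,0,0,0,-1]'|sed -n 2p
for i in 1 2; do $M '[0,0,0.3,0,0,0, 0,0,0.6,0,0,0, 0,0,0.9,0,0,0, 0,0,0.9,0,0,0]'|sed -n 2p; done
python3 - <<'E'
from h import *
c,im=shot('top','t7')
cv2.imwrite('pics/t7c.png',cv2.resize(im[130:260,140:340,::-1],None,fx=3.8,fy=3.8,interpolation=cv2.INTER_CUBIC))
go([.410,.2225,.0705],1.427)
E
```

```text
position: [0.5707, 0.2138, 0.1234]
ft_force: [0.3, 0.4, 0.8]
grip_width: 0.0373
grip_force: 0.0
position: [0.5692, 0.2135, 0.186]
position: [0.5694, 0.2136, 0.2508]
position: [0.4915, 0.2182, 0.2521]
position: [0.4103, 0.2229, 0.2515]
position: [0.4076, 0.2221, 0.1763]
position: [0.4087, 0.2224, 0.1053]
t39.0 at [0.4095 0.2227 0.1068] yaw 1.423 shift [-0.009 -0.001  0.454] turn z -0.002 q6 -1.17
```

View pics/t7c.png

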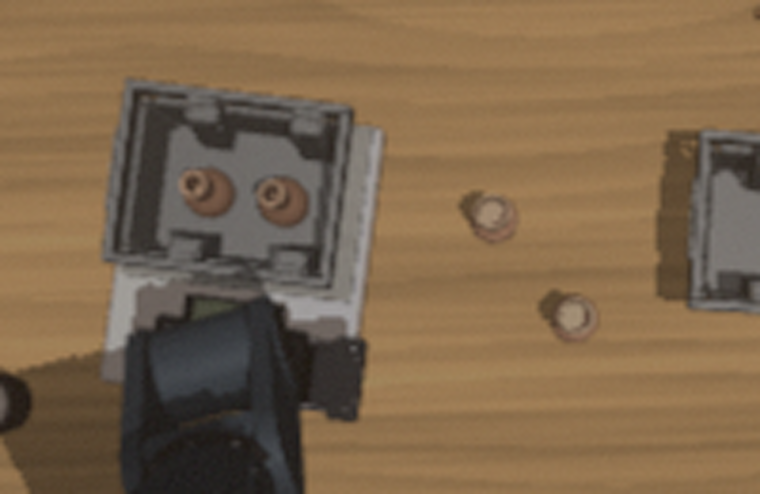

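Both vases stand upright in the first tote at crop (197,188) and (272,193). Now PRINT.

```bash
M="python3 -m inch"
$M '[0,0,0.2,0,0,0, 0,0,0.35,0,0,0, 0,0,0.42,0,0,0, 0,0,0.42,0,0,0, 0,0,0.42,0,0,0]'|sed -n '2p;4p'
for i in 1 2 3 4 5; do $M '[0,0,0.015,0,0,0, 0,0,0.015,0,0,0]'|sed -n '2p;4p'; done
python3 - <<'E'
from h import *
c=get_calibration('top')
P=np.array([px(c,(u/3.8+140-.4,v/3.8+130-.4),.155)[:2] for u,v in [(126,80),(353,104),(331,290),(105,260)]]);print(P.round(4),P.mean(0))
d=P[0]-P[1]+P[3]-P[2];e=P[0]-P[3]+P[1]-P[2];print(np.arctan2(d[1],d[0]),np.arctan2(e[1],e[0])+np.pi/2)
E
```

```text
position: [0.4111, 0.2232, 0.075]
ft_force: [-0.9, 0.3, -0.3]
position: [0.4111, 0.2232, 0.0737]
ft_force: [0.5, -0.0, 0.9]
position: [0.4111, 0.2232, 0.072]
ft_force: [0.7, 0.6, 2.2]
position: [0.4111, 0.2232, 0.0705]
ft_force: [1.5, 0.7, 3.3]
position: [0.411, 0.2232, 0.0692]
ft_force: [1.0, 0.8, 3.3]
position: [0.4111, 0.2232, 0.0684]
ft_force: [0.8, 1.4, 7.1]
[[0.6767 0.3435]
 [0.6489 0.1351]
 [0.4783 0.1587]
 [0.5112 0.3649]] [0.57878645 0.25056724]
1.4254218653823467 1.437470190638973
```

```bash
M="python3 -m inch"
$M '[0,0,0.012,0,0,0, 0,0,0.012,0,0,0]'|sed -n '2p;4p'
for i in 1 2; do $M '[0,0,-0.3,0,0,0, 0,0,-0.6,0,0,0, 0,0,-0.95,0,0,0]'|sed -n '2p'; done
for i in 1 2 3 4 5 6; do $M '[-0.18,-0.33,-0.12,0,0,0, -0.37,-0.66,-0.24,0,0,0, -0.55,-0.98,-0.37,0,0,0]' 45 40|sed -n '2p'; done
$M '[0,0,0,0,0,0,0,0,0,0,0,0,0,0,0,0,0,0]'|sed -n 2p
python3 - <<'E'
from h import *
c,im=shot('wrist','w8')
np.save('c8.npy',c,allow_pickle=True)
E
```

```text
position: [0.4111, 0.2232, 0.0682]
ft_force: [0.0, 0.9, 14.5]
position: [0.4078, 0.2222, 0.1424]
position: [0.408, 0.2222, 0.2188]
position: [0.4409, 0.1381, 0.2485]
position: [0.473, 0.0536, 0.2775]
position: [0.5051, -0.0302, 0.3069]
position: [0.5373, -0.1141, 0.3363]
position: [0.5696, -0.1979, 0.3657]
position: [0.6018, -0.2818, 0.395]
position: [0.6016, -0.28, 0.3947]
```

View pics/w8.png

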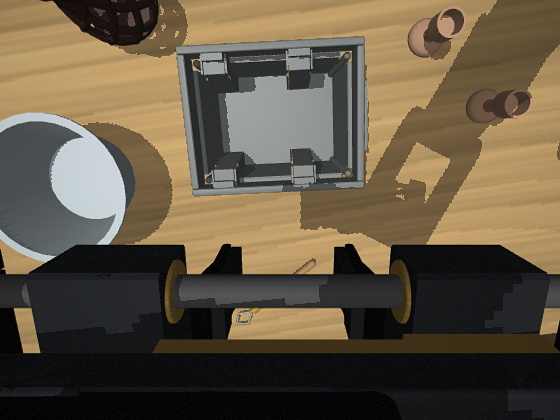

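The second tote's rim corners are at (178,50), (364,38), (365,188) and (194,194), with the card end still toward +y. Both candlesticks are standing.

Run:
```python
from h import *
from scipy.optimize import least_squares
c=np.load('c8.npy',allow_pickle=True).item()
U=np.array([(178,50),(364,38),(365,188),(194,194)])
def f(v):
    r=np.array([[np.cos(v[2]),-np.sin(v[2])],[np.sin(v[2]),np.cos(v[2])]])
    return np.concatenate([proj(c,[*(v[:2]+r@np.array(k)),v[3]])-u for k,u in zip([(-.105,.085),(.105,.085),(.105,-.085),(-.105,-.085)],U)])
s=least_squares(f,[.53,-.28,1.476,.11]);print(s.x.round(4),f(s.x).round(1))
x,y,t,_=s.x
near=np.array([x,y])+.0805*np.array([-np.sin(t),np.cos(t)]);print('near wall',near,'yaw',t-1.5*np.pi)
for n,u in [('c2',(451,23)),('c1',(517,103))]: print(n,px(c,u,.084).round(4))
go([*near,.2],t-1.5*np.pi)
```

```text
[ 0.532  -0.2848  1.4743  0.1007] [-0.1 -1.5  0.1  0.3 -1.3 -0.5  1.2  1.9]
near wall [ 0.45186077 -0.27707715] yaw -3.238117083153779
c2 [ 0.453  -0.0675  0.084 ]
c1 [0.5537 0.0091 0.084 ]
t42.8 at [ 0.6017 -0.2795  0.395 ] yaw 1.425 shift [ 1.848 -0.248  2.444] turn z 2.969 q6 -2.03
```

```bash
M="python3 -m inch"
$M '[0.3,-0.04,0.1,0,0,0.07, 0.6,-0.08,0.2,0,0,0.15, 0.92,-0.12,0.4,0,0,0.22, 0.92,-0.12,0.4,0,0,0.3, 0.92,-0.12,0.4,0,0,0.37, 0.92,-0.12,0.4,0,0,0.45, 0.92,-0.12,0.4,0,0,0.52, 0.92,-0.12,0.4,0,0,0.6, 0.92,-0.12,0.4,0,0,0.67, 0.92,-0.12,0.4,0,0,0.75, 0.92,-0.12,0.4,0,0,0.82, 0.92,-0.12,0.4,0,0,0.9, 0.92,-0.12,0.4,0,0,0.97, 0.92,-0.12,0.4,0,0,1, 0.92,-0.12,0.4,0,0,1]' 45 40 |sed -n 2p
$M '[0,0,0,0,0,0.07, 0,0,0,0,0,0.15, 0,-0.3,0,0,0,0.22, 0,-0.6,0,0,0,0.3, 0,-0.9,0,0,0,0.37, 0,-0.9,0,0,0,0.45, 0,-0.9,0,0,0,0.52, 0,-0.9,0,0,0,0.6, 0,-0.9,0,0,0,0.67, 0,-0.9,0,0,0,0.75, 0,-0.9,0,0,0,0.82, 0,-0.9,0,0,0,0.9, 0,-0.9,0,0,0,0.97, 0,-0.9,0,0,0,1, 0,-0.9,0,0,0,1]'|sed -n 2p
$M '[0,0,0.2,0,0,0.07, 0,0,0.4,0,0,0.15, 0,0,0.6,0,0,0.22, 0,0,0.8,0,0,0.3, 0,0,0.9,0,0,0.37, 0,0,0.9,0,0,0.45, 0,0,0.9,0,0,0.52, 0,0,0.9,0,0,0.6, 0,0,0.9,0,0,0.67, 0,0,0.9,0,0,0.75, 0,0,0.9,0,0,0.82, 0,0,0.9,0,0,0.9, 0,0,0.9,0,0,0.97, 0,0,0.9,0,0,0.97, 0,0,0.9,0,0,0.97]'|sed -n 2p
python3 - <<'E'
from h import *
go([.4510,-.277,.110],-3.238+2*np.pi)
E
```

```text
position: [0.5278, -0.2777, 0.3641]
position: [0.4568, -0.2679, 0.3643]
position: [0.4571, -0.2686, 0.2925]
t46.5 at [ 0.4571 -0.2686  0.2925] yaw 3.047 shift [0.113 0.065 2.281] turn z 0.001 q6 2.49
```

```bash
M="python3 -m inch"
$M '[0.04,0.02,0.3,0,0,0, 0.08,0.05,0.6,0,0,0, 0.11,0.065,0.95,0,0,0]'|sed -n 2p
$M '[0,0,0.3,0,0,0, 0,0,0.55,0,0,0, 0,0,0.75,0,0,0, 0,0,0.75,0,0,0, 0,0,0.75,0,0,0]'|sed -n 2p
python3 - <<'E'
from h import *
go([.4515,-.277,.103],-3.238+2*np.pi)
c,im=shot('wrist','w9')
E
```

```text
position: [0.4518, -0.2778, 0.2169]
position: [0.4509, -0.2769, 0.156]
t47.2 at [ 0.4509 -0.2769  0.156 ] yaw 3.045 shift [ 0.001 -0.008  0.663] turn z -0.000 q6 2.48
```

View pics/w9.png

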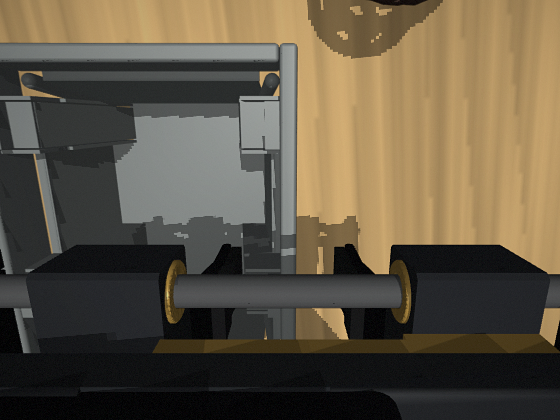

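The collar (px 288) is centred between the fingers. I'll descend and grip.

```bash
M="python3 -m inch"
$M '[0,0,0.25,0,0,0, 0,0,0.45,0,0,0, 0,0,0.6,0,0,0, 0,0,0.66,0,0,0, 0,0,0.66,0,0,0, 0,0,0.66,0,0,0]'|sed -n '2p;4p'
$M '[0,0,0,0,0,0,0,0,0,0,0,0,0,0,0,0,0,0,0,0,0,0,0,0,0,0,0,0,0,0,0,0,0,0,0,0,0,0,0,0,0,0,0,0,0,0,0,0,0,0,0,0,0,0]' 0 45|sed -n '2p;4,6p'
for i in 1 2 3; do $M '[0,0,-0.1,0,0,0, 0,0,-0.3,0,0,0, 0,0,-0.6,0,0,0, 0,0,-0.95,0,0,0, 0,0,-0.95,0,0,0]'|sed -n '2p;4,6p'; done
python3 - <<'E'
from h import *
go([.5,0,.33])
E
```

```text
position: [0.4519, -0.278, 0.1048]
ft_force: [0.5, -0.9, -0.2]
position: [0.451, -0.2774, 0.1038]
ft_force: [-1.0, 0.4, 1.7]
grip_width: 0.0085
grip_force: 45.0
position: [0.4534, -0.2793, 0.1842]
ft_force: [1.9, -1.4, -1.8]
grip_width: 0.0087
grip_force: 45.0
position: [0.453, -0.2789, 0.2594]
ft_force: [0.9, -1.9, -1.9]
grip_width: 0.0087
grip_force: 45.0
position: [0.4527, -0.2788, 0.335]
ft_force: [1.3, -1.3, -2.3]
grip_width: 0.009
grip_force: 45.0
t49.7 at [ 0.4527 -0.2788  0.335 ] yaw 3.042 shift [-3.527 -0.242  0.049] turn z 0.000 q6 2.48
```

Run:
```python
from h import *
c=get_calibration('wrist');o=get_obs();T=np.eye(4);T[:3,:3]=R.from_quat(o['tool_rot']).as_matrix();T[:3,3]=o['position']
mount=np.linalg.inv(T)@c['T'];print(mount[:3,3])
y=-.146;Y=np.array([np.cos(y),np.sin(y),0]);Z=np.array([0,0,-1.]);W=np.eye(4)
W[:3,:3]=np.c_[np.cross(Y,Z),Y,Z];W[:3,3]=[.580,.2876,.2563]
c5=dict(c);c5['T']=W@mount
P=[px(c5,u,.155)[:2] for u in [(171,115),(424,115)]];print(P,np.linalg.norm(P[0]-P[1]))
e=np.array([.146,.989]);print('ctr',(P[0]+P[1])/2-.105*e, 'yaw',np.arctan2(*(P[0]-P[1])[::-1])-np.pi/2)
# w4
W[:3,3]=[.6272,-.0215,.3777];y=1.425;Y=np.array([np.cos(y),np.sin(y),0]);W[:3,:3]=np.c_[np.cross(Y,Z),Y,Z]
c5['T']=W@mount;p=px(c5,(444,184),.155)[:2];print('ctr4',p+.105*e-.085*np.array([.989,-.146]))
```

```text
[ 0.06998443 -0.00037493 -0.14000995]
[array([0.51495711, 0.37085493]), array([0.67912929, 0.34669282])] 0.16594068624715336
ctr [0.5817132  0.25492887] yaw 1.424669915533228
ctr4 [0.57663125 0.25592819]
```

```bash
M="python3 -m inch"
for i in 1 2 3 4; do $M '[-0.28,-0.08,0,0,0,0, -0.6,-0.17,0,0,0,0, -0.96,-0.27,0,0,0,0, -0.96,-0.27,0,0,0,0]'|sed -n 2p; done
$M '[0,0,0,0,0,-0.05, 0,0,0,0,0,-0.1, 0,0,0,0,0,-0.15, 0,0,0,0,0,-0.2, 0,0,0,0,0,-0.25, 0,0,0,0,0,-0.3, 0,0,0,0,0,-0.35, 0,0,0,0,0,-0.4, 0,0,0,0,0,-0.45, 0,0,0,0,0,-0.5, 0,0,0,0,0,-0.55, 0,0,0,0,0,-0.6, 0,0,0,0,0,-0.65, 0,0,0,0,0,-0.7, 0,0,0,0,0,-0.75, 0,0,0,0,0,-0.8, 0,0,0,0,0,-0.85, 0,0,0,0,0,-0.9, 0,0,0,0,0,-0.95, 0,0,0,0,0,-0.97]'|sed -n '2p;4,6p'
$M '[0,0,0,0,0,-0.05, 0,0,0,0,0,-0.1, 0,0,0,0,0,-0.15, 0,0,0,0,0,-0.2, 0,0,0,0,0,-0.25, 0,0,0,0,0,-0.3, 0,0,0,0,0,-0.35, 0,0,0,0,0,-0.4, 0,0,0,0,0,-0.45, 0,0,0,0,0,-0.5, 0,0,0,0,0,-0.55, 0,0,0,0,0,-0.6, 0,0,0,0,0,-0.65, 0,0,0,0,0,-0.7, 0,0,0,0,0,-0.75, 0,0,0,0,0,-0.8, 0,0,0,0,0,-0.85, 0,0,0,0,0,-0.9, 0,0,0,0,0,-0.95, 0,0,0,0,0,-0.99]'|sed -n '2p;4,6p'
$M '[0,0,0,0,0,0,0,0,0,0,0,0,0,0,0,0,0,0]'|sed -n 2p
python3 - <<'E'
from h import *
go([.6595,.2435,.335],-.147)
E
```

```text
position: [0.4798, -0.1976, 0.329]
position: [0.5091, -0.1239, 0.3292]
position: [0.5318, -0.0691, 0.3293]
position: [0.5486, -0.0282, 0.3296]
position: [0.5487, -0.0297, 0.33]
ft_force: [0.4, 0.1, -3.1]
grip_width: 0.0082
grip_force: 45.0
position: [0.5491, -0.0296, 0.3302]
ft_force: [0.7, -0.8, -3.1]
grip_width: 0.0085
grip_force: 45.0
position: [0.5486, -0.0295, 0.3301]
t54.6 at [ 0.5486 -0.0295  0.3301] yaw -0.087 shift [3.516 1.084 0.177] turn z 0.038 q6 -0.22
```

```bash
M="python3 -m inch"
for i in 1 2 3; do $M '[0.28,0.08,0,0,0,0, 0.58,0.17,0,0,0,0, 0.88,0.27,0,0,0,0, 0.88,0.27,0,0,0,0]'|sed -n 2p; done
$M '[0.28,0.08,0,0,0,0.01, 0.58,0.17,0,0,0,0.02, 0.87,0.27,0,0,0,0.038, 0.87,0.27,0,0,0,0.038, 0.87,0.27,0,0,0,0.038, 0.87,0.27,0,0,0,0.038]'|sed -n 2p
$M '[0,0,0,0,0,0,0,0,0,0,0,0,0,0,0,0,0,0]'|sed -n '2p;4p'
python3 - <<'E'
from h import *
go([.6595,.2435,.262],-.147)
E
```

```text
position: [0.5776, 0.0425, 0.3352]
position: [0.605, 0.1108, 0.3398]
position: [0.6323, 0.1789, 0.3443]
position: [0.6577, 0.2416, 0.3482]
position: [0.658, 0.2414, 0.349]
ft_force: [-0.4, -0.4, -3.2]
t56.4 at [0.658  0.2414 0.349 ] yaw -0.147 shift [-0.04   0.     1.087] turn z 0.000 q6 0.31
```

```bash
cat >> h.py <<'E'
def level(p,yw):
    o=get_obs();r=R.from_quat(o['tool_rot']).as_matrix()
    Y=np.array([np.cos(yw),np.sin(yw),0]);Z=np.array([0,0,-1.]);W=np.c_[np.cross(Y,Z),Y,Z]
    v=R.from_matrix(r.T@W).as_rotvec()/(np.pi/2)
    print('t%.1f'%o['time'],o['position'].round(4),'zaxis',r[:,2].round(4),'shift',(r.T@(np.asarray(p)-o['position'])/.08).round(3),'turn',v.round(4))
E
python3 - <<'E'
from h import *
level([.6595,.2435,.335],-.147)
c,im=shot('scene')
cv2.imwrite('pics/s4.png',cv2.resize(im[80:270,260:480,::-1],None,fx=3.1,fy=3.1,interpolation=cv2.INTER_CUBIC))
E
```

```text
t56.4 [0.658  0.2414 0.349 ] zaxis [ 0.0223  0.0602 -0.9979] shift [0.017 0.012 0.176] turn [ 0.0084 -0.04    0.0006]
```

View pics/s4.png

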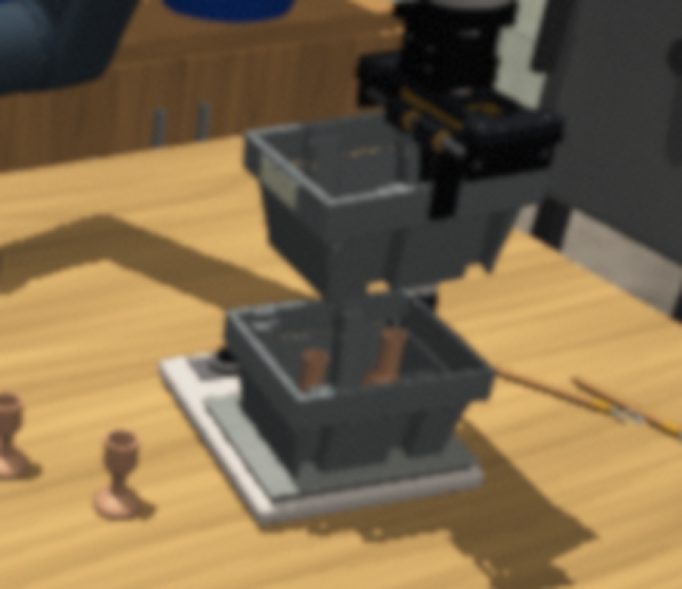

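The second tote is turned, with its card on the −y end, but it is tilted about 3.7°. I'll level it.

```bash
M="python3 -m inch"
$M '[0.02,0.01,0.06,0.004,-0.02,0, 0.02,0.01,0.12,0.0084,-0.04,0.0006, 0.02,0.01,0.17,0.0084,-0.04,0.0006, 0.02,0.01,0.17,0.0084,-0.04,0.0006, 0.02,0.01,0.17,0.0084,-0.04,0.0006, 0.02,0.01,0.17,0.0084,-0.04,0.0006]'|sed -n 2p
python3 - <<'E'
from h import *
level([.6595,.2435,.262],-.147)
E
```

```text
position: [0.6595, 0.2444, 0.3357]
t57.0 [0.6595 0.2444 0.3357] zaxis [ 6.e-04  7.e-04 -1.e+00] shift [-0.011  0.001  0.921] turn [ 0.0003 -0.0005  0.0004]
```

```bash
M="python3 -m inch"
$M '[-0.01,0,0.25,0,0,0, -0.01,0,0.5,0,0,0, -0.01,0,0.7,0,0,0, -0.01,0,0.84,0,0,0, -0.01,0,0.9,0,0,0, -0.01,0,0.9,0,0,0, -0.01,0,0.9,0,0,0]'|sed -n '2p;4p'
for i in 1 2 3 4; do $M '[0,0,0.02,0,0,0, 0,0,0.02,0,0,0]'|sed -n '2p;4p'; done
python3 - <<'E'
from h import *
level([.6595,.2435,.25],-.147)
E
```

```text
position: [0.6599, 0.2439, 0.2642]
ft_force: [-0.5, 1.0, -2.2]
position: [0.66, 0.2441, 0.263]
ft_force: [-0.3, -0.9, -3.8]
position: [0.6594, 0.244, 0.2606]
ft_force: [-0.3, -0.2, -3.5]
position: [0.6592, 0.2439, 0.2584]
ft_force: [0.3, -0.2, -3.9]
position: [0.6592, 0.2439, 0.2566]
ft_force: [-0.2, 0.6, -4.0]
t58.2 [0.6592 0.2439 0.2566] zaxis [-3.e-04  2.e-04 -1.e+00] shift [-0.004  0.004  0.083] turn [-0.0002 -0.0001  0.0007]
```

```bash
M="python3 -m inch"
for i in 1 2 3 4 5; do $M '[0,0,0.01,0,0,0, 0,0,0.015,0,0,0]'|sed -n '2p;4p'; done
```

```text
position: [0.6593, 0.2439, 0.2556]
ft_force: [0.2, 0.3, -4.3]
position: [0.6594, 0.2439, 0.2545]
ft_force: [0.4, 0.4, -3.3]
position: [0.6593, 0.2439, 0.2533]
ft_force: [-0.7, 0.3, -2.5]
position: [0.6593, 0.2439, 0.252]
ft_force: [-1.0, 0.2, -2.9]
position: [0.6593, 0.2439, 0.2509]
ft_force: [0.1, -0.6, -3.4]
```

```bash
M="python3 -m inch"
for i in 1 2 3; do $M '[0,0,0.01,0,0,0, 0,0,0.012,0,0,0]'|sed -n '2p;4p'; done
```

```text
position: [0.6593, 0.2439, 0.2499]
ft_force: [0.6, 0.8, -2.9]
position: [0.6595, 0.2439, 0.2492]
ft_force: [0.5, 0.3, -1.9]
position: [0.6597, 0.2439, 0.249]
ft_force: [0.3, -0.8, 1.7]
```

```bash
M="python3 -m inch"
$M '[0,0,0.01,0,0,0, 0,0,0.01,0,0,0]'|sed -n '2p;4p'
$M '[0,0,-0.01,0,0,0, 0,0,-0.01,0,0,0,0,0,-0.01,0,0,0]'|sed -n '2p;4p'
$M '[0,0,0,0,0,0,0,0,0,0,0,0,0,0,0,0,0,0,0,0,0,0,0,0]' 40 40|sed -n '2p;4,6p'
$M '[0,0,-0.2,0,0,0, 0,0,-0.5,0,0,0, 0,0,-0.8,0,0,0, 0,0,-0.8,0,0,0]'|sed -n '2p;4p'
python3 - <<'E'
from h import *
c,im=shot('scene')
cv2.imwrite('pics/s5.png',cv2.resize(im[80:270,230:480,::-1],None,fx=3.1,fy=3.1,interpolation=cv2.INTER_CUBIC))
level([.419,.277,.32],-.147)
E
```

```text
position: [0.6598, 0.2439, 0.2488]
ft_force: [0.6, 0.2, 4.6]
position: [0.6598, 0.244, 0.2489]
ft_force: [0.6, -0.1, 5.0]
position: [0.6589, 0.244, 0.2473]
ft_force: [-0.3, -0.7, 0.5]
grip_width: 0.0276
grip_force: 0.0
position: [0.6618, 0.2446, 0.3177]
ft_force: [1.0, 1.1, 1.2]
t60.7 [0.6609 0.2443 0.3153] zaxis [ 0.0068  0.0017 -1.    ] shift [-0.035 -3.051 -0.078] turn [ 0.0041 -0.0017  0.0008]
```

View pics/s5.png

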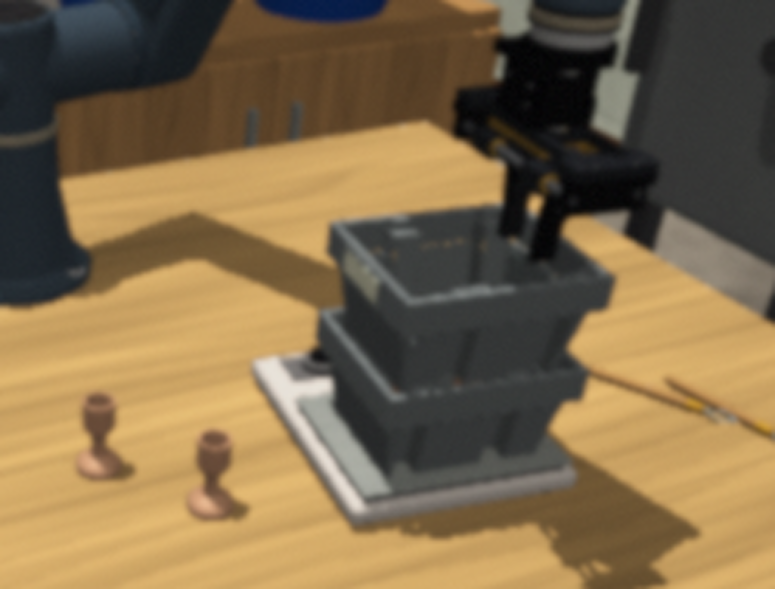

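```bash
M="python3 -m inch"
for i in 1 2 3; do $M '[-0.01,-0.33,0,0,0,0, -0.01,-0.66,0,0,0,0, -0.01,-1,0,0,0,0, -0.01,-1,0,0,0,0]' 0 20|sed -n 2p; done
$M '[0,-0.05,0,0,0,-0.07, 0,-0.1,0,0,0,-0.15, 0,-0.1,0,0,0,-0.22, 0,-0.1,0,0,0,-0.3, 0,-0.1,0,0,0,-0.37, 0,-0.1,0,0,0,-0.45, 0,-0.1,0,0,0,-0.52, 0,-0.1,0,0,0,-0.6, 0,-0.1,0,0,0,-0.67, 0,-0.1,0,0,0,-0.75, 0,-0.1,0,0,0,-0.82, 0,-0.1,0,0,0,-0.9, 0,-0.1,0,0,0,-0.97, 0,-0.1,0,0,0,-1, 0,-0.1,0,0,0,-1]'|sed -n 2p
python3 - <<'E'
from h import *
level([.415,.277,.24],1.427)
E
```

```text
position: [0.5735, 0.2554, 0.3102]
position: [0.4949, 0.2659, 0.3106]
position: [0.4163, 0.2763, 0.3109]
position: [0.4145, 0.2775, 0.3114]
t62.9 [0.4145 0.2775 0.3114] zaxis [-1.e-04 -1.e-04 -1.e+00] shift [-0.007 -0.005  0.893] turn [-0.0001 -0.     -0.0011]
```

```bash
M="python3 -m inch"
for i in 1 2 3; do $M '[0,0,0.25,0,0,0, 0,0,0.5,0,0,0, 0,0,0.75,0,0,0, 0,0,0.95,0,0,0, 0,0,0.95,0,0,0]'|sed -n '2p;4p'; done
```

```text
position: [0.4121, 0.2766, 0.2328]
ft_force: [-0.7, 0.1, 0.1]
position: [0.4128, 0.277, 0.158]
ft_force: [-0.4, 0.2, 0.3]
position: [0.4135, 0.2774, 0.0828]
ft_force: [-0.0, -0.2, 0.4]
```

```bash
M="python3 -m inch"
python3 - <<'E'
from h import *
level([.415,.277,.075],1.427)
E
```

```text
t64.2 [0.4135 0.2774 0.0828] zaxis [-2.6e-03 -9.0e-04 -1.0e+00] shift [-0.019 -0.002  0.097] turn [-0.0008 -0.0016 -0.0018]
```

```bash
M="python3 -m inch"
$M '[-0.02,0,0.05,0,0,0, -0.02,0,0.1,0,0,0, -0.02,0,0.1,0,0,0]'|sed -n '2p;4p'
for i in 1 2 3 4 5 6; do $M '[0,0,0.015,0,0,0, 0,0,0.015,0,0,0]'|sed -n '2p;4p'; done
```

```text
position: [0.4162, 0.2777, 0.0767]
ft_force: [-0.8, 0.2, 0.9]
position: [0.4157, 0.2776, 0.0755]
ft_force: [-0.4, 0.5, -0.3]
position: [0.4156, 0.2776, 0.074]
ft_force: [0.2, 0.1, 1.2]
position: [0.4156, 0.2776, 0.0726]
ft_force: [0.4, -0.0, 1.5]
position: [0.4156, 0.2776, 0.0713]
ft_force: [0.3, 0.6, 2.0]
position: [0.4157, 0.2776, 0.0701]
ft_force: [0.6, 0.4, 3.0]
position: [0.4157, 0.2776, 0.0689]
ft_force: [0.7, 1.2, 3.4]
```

```bash
M="python3 -m inch"
for i in 1 2; do $M '[0,0,0.01,0,0,0, 0,0,0.012,0,0,0]'|sed -n '2p;4p'; done
for i in 1 2; do $M '[0,0,-0.3,0,0,0, 0,0,-0.6,0,0,0, 0,0,-0.95,0,0,0]'|sed -n '2p'; done
for i in 1 2 3 4; do $M '[-0.07,-0.28,0,0,0,0, -0.14,-0.56,0,0,0,0, -0.22,-0.835,0,0,0,0]' 55 12|sed -n '2p'; done
$M '[-0.07,-0.28,0,0,0,0.07, -0.14,-0.56,0,0,0,0.15, -0.22,-0.84,0,0,0,0.22, -0.22,-0.84,0,0,0,0.3, -0.22,-0.84,0,0,0,0.37, -0.22,-0.84,0,0,0,0.45, -0.22,-0.84,0,0,0,0.52, -0.22,-0.84,0,0,0,0.6, -0.22,-0.84,0,0,0,0.67, -0.22,-0.84,0,0,0,0.75, -0.22,-0.84,0,0,0,0.82, -0.22,-0.84,0,0,0,0.9, -0.22,-0.84,0,0,0,0.97, -0.22,-0.84,0,0,0,1, -0.22,-0.84,0,0,0,1, -0.22,-0.84,0,0,0,1]'|sed -n 2p
python3 - <<'E'
from h import *
c,im=shot('wrist','w10')
for d in cut_out('wrist','candle1_c'):
    b=d['bbox'];print(d['conf'],np.round(b))
np.save('c10.npy',c,allow_pickle=True)
c,im=shot('top')
for d in cut_out('top','candle1_c'):
    b=d['bbox'];print(d['conf'],np.round(b),px(c,((b[0]+b[2])/2,(b[1]+b[3])/2),.05).round(3))
level([.454,-.066,.15],-.147)
E
```

```text
position: [0.4156, 0.2776, 0.0683]
ft_force: [0.3, -0.0, 8.5]
position: [0.4157, 0.2776, 0.0682]
ft_force: [-0.4, 0.2, 16.0]
position: [0.4134, 0.2766, 0.1424]
position: [0.4135, 0.2766, 0.2189]
position: [0.4218, 0.208, 0.2189]
position: [0.4292, 0.1389, 0.2182]
position: [0.4369, 0.0704, 0.2182]
position: [0.4446, 0.0019, 0.2182]
position: [0.4529, -0.066, 0.2183]
0.66 [264. 167. 310. 232.]
t68.8 [ 0.4534 -0.0662  0.2187] zaxis [-4.e-04  5.e-04 -1.e+00] shift [0.003 0.007 0.859] turn [-0.0003 -0.0003  0.0012]
```

View pics/w10.png

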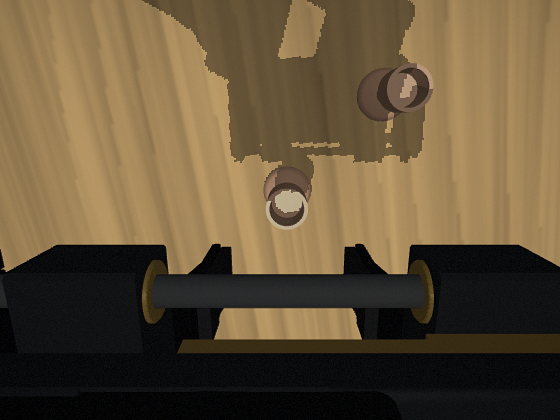

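Rims are at c2 (286,210) and c1 (409,88). I've now viewed 16 pictures, over the limit of 14, so from here on I'll use only numbers and networks.

Run:
```python
from h import *
c=np.load('c10.npy',allow_pickle=True).item()
for n,u in [('c2',(286,210)),('c1',(409,88))]: print(n,px(c,u,.084).round(4))
print(px(c,(287,190),.013),px(c,(381,95),.013))
p=px(c,(286,210),.084)
level([p[0],p[1],.074],-.147)
```

```text
c2 [ 0.4513 -0.0676  0.084 ]
c1 [0.5537 0.0106 0.084 ]
[ 0.45211615 -0.06540967  0.013     ] [0.55108941 0.0105776  0.013     ]
t68.8 [ 0.4534 -0.0662  0.2187] zaxis [-4.e-04  5.e-04 -1.e+00] shift [-0.022 -0.023  1.809] turn [-0.0003 -0.0003  0.0012]
```

```bash
M="python3 -m inch"
$M '[0,0,0.3,0,0,0, -0.01,-0.01,0.6,0,0,0, -0.01,-0.015,0.9,0,0,0]' 55 12|sed -n '2p'
$M '[0,0,0.25,0,0,0, 0,0,0.5,0,0,0, 0,0,0.75,0,0,0, 0,0,0.88,0,0,0, 0,0,0.91,0,0,0, 0,0,0.91,0,0,0, 0,0,0.91,0,0,0]'|sed -n '2p;4p'
$M '[0,0,0,0,0,0,0,0,0,0,0,0,0,0,0,0,0,0,0,0,0,0,0,0,0,0,0,0,0,0,0,0,0,0,0,0,0,0,0,0,0,0,0,0,0,0,0,0]' 0 12|sed -n '2p;4,6p'
for i in 1 2 3; do $M '[0,0,-0.2,0,0,0, 0,0,-0.5,0,0,0, 0,0,-0.8,0,0,0, 0,0,-1,0,0,0, 0,0,-1,0,0,0]'|sed -n '2p;4,6p'; done
$M '[0,0,-0.2,0,0,0, 0,0,-0.4,0,0,0,0,0,-0.5,0,0,0,0,0,-0.5,0,0,0]'|sed -n '2p'
python3 - <<'E'
from h import *
level([.585,.2905,.355],-.147)
E
```

```text
position: [0.4528, -0.0671, 0.1466]
position: [0.4527, -0.067, 0.0744]
ft_force: [-0.2, 0.7, 0.9]
position: [0.4524, -0.0669, 0.0745]
ft_force: [-1.0, -0.3, 6.1]
grip_width: 0.0334
grip_force: 12.0
position: [0.4542, -0.0675, 0.1564]
ft_force: [0.3, -0.8, -1.2]
grip_width: 0.0337
grip_force: 12.0
position: [0.4539, -0.0674, 0.2357]
ft_force: [1.2, -0.1, -2.2]
grip_width: 0.0337
grip_force: 12.0
position: [0.4538, -0.0675, 0.315]
ft_force: [-0.0, -0.3, -1.5]
grip_width: 0.0338
grip_force: 12.0
position: [0.4528, -0.0671, 0.3536]
t71.9 [ 0.4528 -0.0671  0.3536] zaxis [ 8.e-04  1.e-04 -1.e+00] shift [ 4.663  0.985 -0.016] turn [ 0.0005 -0.0001  0.0007]
```

```bash
M="python3 -m inch"
for i in 1 2 3 4 5; do $M '[0.3,0.06,0,0,0,0, 0.6,0.13,0,0,0,0, 0.93,0.197,0,0,0,0]'|sed -n '2p'; done
$M '[0,0,0,0,0,0,0,0,0,0,0,0,0,0,0,0,0,0]'|sed -n '2p;4,6p'
$M '[0,0,0.25,0,0,0, 0,0,0.55,0,0,0, 0,0,0.9,0,0,0, 0,0,0.9,0,0,0, 0,0,0.9,0,0,0]'|sed -n '2p;4p'
python3 - <<'E'
from h import *
level([.585,.290,.228],-.147)
E
```

```text
position: [0.4783, 0.0048, 0.3518]
position: [0.5047, 0.0766, 0.3515]
position: [0.5311, 0.1479, 0.3513]
position: [0.5575, 0.2191, 0.3511]
position: [0.584, 0.2904, 0.3508]
position: [0.5836, 0.2891, 0.3517]
ft_force: [0.8, 0.2, -1.2]
grip_width: 0.0335
grip_force: 12.0
position: [0.5831, 0.2882, 0.2803]
ft_force: [0.1, 0.5, -1.9]
t73.8 [0.5831 0.2882 0.2803] zaxis [-0.005  -0.0015 -1.    ] shift [0.027 0.023 0.654] turn [-0.003   0.0014 -0.0001]
```

```bash
M="python3 -m inch"
$M '[0.01,0.01,0.25,0,0,0, 0.01,0.01,0.45,0,0,0, 0.01,0.01,0.57,0,0,0, 0.01,0.01,0.64,0,0,0, 0.01,0.01,0.64,0,0,0, 0.01,0.01,0.64,0,0,0]'|sed -n '2p;4p'
for i in 1 2 3 4 ; do $M '[0,0,0.01,0,0,0, 0,0,0.015,0,0,0]'|sed -n '2p;4p'; done
```

```text
position: [0.586, 0.2904, 0.232]
ft_force: [0.2, 0.7, -1.8]
position: [0.586, 0.2906, 0.231]
ft_force: [0.6, 0.2, -0.7]
position: [0.5855, 0.2905, 0.2291]
ft_force: [0.4, -0.3, -1.6]
position: [0.5853, 0.2904, 0.2274]
ft_force: [0.2, -0.0, -0.9]
position: [0.5853, 0.2904, 0.226]
ft_force: [1.0, 0.9, -1.0]
```

```bash
M="python3 -m inch"
for i in 1 2 3 4 ; do $M '[0,0,0.01,0,0,0, 0,0,0.012,0,0,0]'|sed -n '2p;4p'; done
```

```text
position: [0.5852, 0.2903, 0.225]
ft_force: [-0.0, -0.2, -1.2]
position: [0.5853, 0.2904, 0.2241]
ft_force: [0.2, 0.5, -0.8]
position: [0.5854, 0.2905, 0.2237]
ft_force: [0.6, -0.1, 0.7]
position: [0.5854, 0.2906, 0.2236]
ft_force: [-2.0, -0.2, 4.7]
```

```bash
M="python3 -m inch"
$M '[0,0,0,0,0,0,0,0,0,0,0,0,0,0,0,0,0,0,0,0,0,0,0,0]' 52 12|sed -n '2p;4,6p'
for i in 1 2; do $M '[0,0,-0.15,0,0,0, 0,0,-0.4,0,0,0, 0,0,-0.7,0,0,0]'|sed -n '2p'; done
for i in 1 2 3 4; do $M '[-0.3,0.01,0,0,0,0, -0.6,0.02,0,0,0,0, -0.88,0.03,0,0,0,0]' 58 12|sed -n '2p'; done
$M '[0,0,0.3,0,0,0, 0,0,0.6,0,0,0, 0,0,0.95,0,0,0, 0,0,0.95,0,0,0]'|sed -n 2p
$M '[0,0,0.2,0,0,0, 0,0,0.45,0,0,0, 0,0,0.45,0,0,0, 0,0,0.45,0,0,0]'|sed -n 2p
python3 - <<'E'
from h import *
c,im=shot('wrist','w11')
for d in cut_out('wrist','candle1_c'):
    b=d['bbox'];ys,xs=np.nonzero(d['region']);print(d['conf'],np.round(b))
    # foot disc: centre of the part nearest camera top
    print(px(c,((b[0]+b[2])/2,b[3]-20),.084).round(4),px(c,((b[0]+b[2])/2,b[1]+23),.01).round(4))
c,im=shot('top')
for d in cut_out('top','candle1_c'):
    b=d['bbox'];print('top',d['conf'],np.round(b),px(c,((b[0]+b[2])/2,(b[1]+b[3])/2),.05).round(3))
level([.5535,.0105,.074],-.147)
E
```

```text
position: [0.5854, 0.2903, 0.2221]
ft_force: [-0.0, 0.4, 0.2]
grip_width: 0.0498
grip_force: 0.0
position: [0.5845, 0.29, 0.2779]
position: [0.5847, 0.2901, 0.3349]
position: [0.5775, 0.2198, 0.3359]
position: [0.5694, 0.1492, 0.3353]
position: [0.5616, 0.0791, 0.3353]
position: [0.5538, 0.009, 0.3353]
position: [0.5507, 0.0105, 0.2544]
position: [0.554, 0.0105, 0.223]
0.4 [ 44.   0. 380.  64.]
[0.5177 0.1383 0.084 ] [0.5086 0.1708 0.01  ]
top 0.44 [179. 167. 195. 182.] [0.604 0.317 0.05 ]
t78.3 [0.555  0.0103 0.224 ] zaxis [ 3.4e-03 -3.0e-04 -1.0e+00] shift [-1.000e-03 -2.500e-02  1.875e+00] turn [ 0.0022 -0.0001  0.0008]
```

Run:
```python
from h import *
c,im=shot('scene','s6')
for d in cut_out('scene','candle1_c'): 
    b=d['bbox'];print('scene',d['conf'],np.round(b),px(c,((b[0]+b[2])/2,b[3]-6),.0).round(3))
print('expected c1 in scene',proj(c,[.5535,.0105,.042]))
c,im=shot('wrist')
print('exp wrist',proj(c,[.5535,.0105,.084]),proj(c,[.5535,.0105,.01]))
for d in cut_out('wrist','candle1_c')+cut_out('wrist','vase1_c'): print(d['conf'],np.round(d['bbox']))
# colour of candle in w10 at (381,95) and count of similar pixels now
a=cv2.cvtColor(cv2.imread('pics/w10.png'),cv2.COLOR_BGR2Lab)
print([a[y,x] for x,y in [(370,95),(300,185),(275,188),(150,100),(320,100),(500,60)]])
b=cv2.cvtColor(cv2.imread('pics/w11.png'),cv2.COLOR_BGR2Lab)
print([b[y,x] for x,y in [(285,190),(275,180),(300,180),(286,205),(286,225),(286,150)]])
```

```text
scene 0.68 [384. 163. 395. 170.] [0.227 0.625 0.   ]
scene 0.59 [334. 144. 433. 205.] [0.449 0.424 0.   ]
expected c1 in scene [297.2723982 232.4342048]
exp wrist [285.5785503  206.12594809] [285.84611521 188.74764021]
[array([ 86, 135, 141], dtype=uint8), array([ 96, 135, 142], dtype=uint8), array([ 57, 130, 137], dtype=uint8), array([148, 133, 156], dtype=uint8), array([ 82, 130, 145], dtype=uint8), array([139, 132, 155], dtype=uint8)]
[array([181, 128, 146], dtype=uint8), array([139, 139, 146], dtype=uint8), array([ 92, 135, 141], dtype=uint8), array([180, 128, 145], dtype=uint8), array([177, 128, 146], dtype=uint8), array([ 99, 131, 149], dtype=uint8)]
```

Run:
```python
from h import *
for n in ['w10','w11']:
    b=cv2.cvtColor(cv2.imread(f'pics/{n}.png'),cv2.COLOR_BGR2Lab).astype(float)
    m=((b[...,1]-128)>.36*(b[...,2]-128))&(b[...,2]>134);m[240:]=0
    m=cv2.morphologyEx(m.astype(np.uint8),cv2.MORPH_OPEN,np.ones((3,3)))
    k,l,s,ce=cv2.connectedComponentsWithStats(m);print(n,[(s[i].tolist(),ce[i].round(0).tolist()) for i in range(1,k) if s[i,4]>150])
b=cv2.imread('pics/w11.png')
g=cv2.resize(cv2.cvtColor(b[150:245,240:335],cv2.COLOR_BGR2GRAY),(32,19));
for r in g: print(''.join('%4d'%v for v in r))
```

```text
w10 [([357, 63, 76, 58, 2922], [392.0, 92.0]), ([264, 167, 47, 59, 1536], [286.0, 192.0])]
w11 [([265, 165, 46, 33, 1021], [287.0, 180.0]), ([271, 200, 34, 22, 393], [286.0, 212.0])]
  84  87  84  86  84  78  83  84  84  84  91  92  91  90  91  92  91  88  84  86  84  85  88  92  88  84  89  87  83  83  80  83
  83 145 142 145 138 135 140  82  85  86  88  92  92  90  89  90  91  87  84  86  85  82  89 101 151 145 143 141 141 141 138 137
 138 140 143 142 140 134 136 138 144 144 147 154 156 154  88  93  93  89  86  86  85  83  90  90  86 151 143 142 140 140 138 138
 135 141 144 144 141 136 136 139 143 145 146 155  80  89  75  75  78  78  75  72  83  83  87  90  89 142 145 142 141 140 139 137
 135 139 142 144 141 138 134 137 142 146  78 103  92  82  85  84  86  84  86  85  80  75  83  92  88 151 146 143 141 143 139 136
 135 137 142 143 144 138 133 136 141  93 116 125  98  83  84  85  86  86  85  85  86  86  77  81 135 152 147 143 141 141 140 138
 137 136 139 142 145 140 136 135 120 112 127 131  82  49  53  54  54  53  54  68  87  84  83  78 154 153 147 145 143 141 142 137
 137 135 140 1
[... 833 characters left out ...]
 52  50 122 169 142 141 143 152 152 151 148 147 143 141
 122 140 140 137 140 142 142 141 136 135 138 143 169 173 170  99  90 127 175 170 153 146 144 141 139 154 151 152 148 147 143 141
 119 135 141 137 139 141 141 142 138 134 137 143 146 145 141 152 152 152 155 156 149 145 144 143 138 151 153 154 151 147 144 143
 122 129 140 139 138 140 140 144 141 135 136 144 146 145 144 149 154 150 153 157 151 145 143 143 138 147 152 152 152 147 146 141
 126 126 142 140 138 141 141 142 140 136 134 141 145 145 144 145 156 149 152 156 152 147 143 142 140 137 144 153 150 149 146 143
 126 120 132 139 140 140 141 141 142 138 134 139 146 145 144 145 153 150 152 156 154 148 144 144 141 137 141 152 152 150 148 144
```

The candlestick is exactly where expected; the network only missed it. I'll grasp it.

```bash
M="python3 -m inch"
$M '[0,-0.005,0.3,0,0,0, 0,-0.01,0.6,0,0,0, 0,-0.01,0.95,0,0,0]' 58 12|sed -n '2p'
$M '[0,0,0.25,0,0,0, 0,0,0.5,0,0,0, 0,0,0.75,0,0,0, 0,0,0.88,0,0,0, 0,0,0.92,0,0,0, 0,0,0.92,0,0,0, 0,0,0.92,0,0,0]'|sed -n '2p;4p'
$M '[0,0,0,0,0,0,0,0,0,0,0,0,0,0,0,0,0,0,0,0,0,0,0,0,0,0,0,0,0,0,0,0,0,0,0,0,0,0,0,0,0,0,0,0,0,0,0,0]' 0 12|sed -n '2p;4,6p'
for i in 1 2 3; do $M '[0,0,-0.2,0,0,0, 0,0,-0.5,0,0,0, 0,0,-0.8,0,0,0, 0,0,-1,0,0,0, 0,0,-1,0,0,0]'|sed -n '2p;4,6p'; done
$M '[0,0,-0.2,0,0,0, 0,0,-0.4,0,0,0,0,0,-0.5,0,0,0,0,0,-0.5,0,0,0]'|sed -n '2p'
python3 - <<'E'
from h import *
level([.574,.2155,.352],-.147)
E
```

```text
position: [0.5542, 0.0104, 0.1468]
position: [0.5538, 0.0105, 0.0733]
ft_force: [1.3, -0.7, 0.3]
position: [0.5536, 0.0105, 0.0731]
ft_force: [1.1, 0.8, 3.4]
grip_width: 0.0341
grip_force: 12.0
position: [0.5549, 0.0103, 0.1554]
ft_force: [0.9, 0.7, -1.3]
grip_width: 0.0341
grip_force: 12.0
position: [0.5546, 0.0103, 0.2345]
ft_force: [1.4, -0.9, -0.2]
grip_width: 0.0332
grip_force: 12.0
position: [0.5544, 0.0102, 0.3139]
ft_force: [0.2, -0.3, -1.2]
grip_width: 0.0336
grip_force: 12.0
position: [0.5535, 0.0104, 0.3522]
t81.7 [0.5535 0.0104 0.3522] zaxis [ 7.e-04  1.e-04 -1.e+00] shift [ 2.574 -0.119  0.003] turn [ 0.0005 -0.0002  0.0007]
```

```bash
M="python3 -m inch"
for i in 1 2 3; do $M '[0.28,-0.01,0,0,0,0, 0.57,-0.02,0,0,0,0, 0.86,-0.04,0,0,0,0]'|sed -n '2p'; done
$M '[0,0,0,0,0,0,0,0,0,0,0,0,0,0,0,0,0,0]'|sed -n '2p;4,6p'
$M '[0,0,0.25,0,0,0, 0,0,0.55,0,0,0, 0,0,0.9,0,0,0, 0,0,0.9,0,0,0, 0,0,0.9,0,0,0]'|sed -n '2p;4p'
$M '[0,0,0.25,0,0,0, 0,0,0.45,0,0,0, 0,0,0.55,0,0,0, 0,0,0.61,0,0,0, 0,0,0.61,0,0,0, 0,0,0.61,0,0,0, 0,0,0.61,0,0,0]'|sed -n '2p;4p'
```

```text
position: [0.5593, 0.0793, 0.3501]
position: [0.566, 0.1484, 0.35]
position: [0.5729, 0.217, 0.3498]
position: [0.5729, 0.2156, 0.3508]
ft_force: [-0.1, 0.2, -1.1]
grip_width: 0.0336
grip_force: 12.0
position: [0.5725, 0.2147, 0.279]
ft_force: [0.7, -0.3, -0.8]
position: [0.5745, 0.2162, 0.2333]
ft_force: [0.5, -0.7, -1.6]
```

Contact is expected near 0.222.

```bash
M="python3 -m inch"
for i in 1 2 3 4 5; do $M '[0,0,0.01,0,0,0, 0,0,0.018,0,0,0]'|sed -n '2p;4p'; done
```

```text
position: [0.5741, 0.2162, 0.2313]
ft_force: [-0.0, 0.1, -0.8]
position: [0.5736, 0.2162, 0.2292]
ft_force: [0.2, 0.6, -1.2]
position: [0.5736, 0.2161, 0.2275]
ft_force: [-0.3, -0.2, -1.1]
position: [0.5736, 0.2161, 0.226]
ft_force: [-0.1, -0.5, -1.8]
position: [0.5736, 0.2161, 0.2246]
ft_force: [-0.5, 0.4, -1.3]
```

```bash
M="python3 -m inch"
for i in 1 2 3; do $M '[0,0,0.01,0,0,0, 0,0,0.012,0,0,0]'|sed -n '2p;4p'; done
```

```text
position: [0.5735, 0.2161, 0.2236]
ft_force: [-0.7, 0.2, -0.4]
position: [0.5736, 0.2161, 0.2227]
ft_force: [-0.1, 0.1, -1.2]
position: [0.5738, 0.2162, 0.2223]
ft_force: [-0.6, 0.3, 2.3]
```

```bash
M="python3 -m inch"
$M '[0,0,0,0,0,0,0,0,0,0,0,0,0,0,0,0,0,0,0,0,0,0,0,0]' 52 12|sed -n '2p;4,6p'
for i in 1 2; do $M '[0,0,-0.15,0,0,0, 0,0,-0.4,0,0,0, 0,0,-0.7,0,0,0]'|sed -n '2p'; done
for i in 1 2; do $M '[-0.03,-0.3,0,0,0,0, -0.06,-0.6,0,0,0,0, -0.08,-0.7,0,0,0,0]'|sed -n 2p; done
$M '[-0.03,-0.3,0,0,0,-0.07, -0.06,-0.6,0,0,0,-0.15, -0.08,-0.7,0,0,0,-0.22, -0.08,-0.7,0,0,0,-0.3, -0.08,-0.7,0,0,0,-0.37, -0.08,-0.7,0,0,0,-0.45, -0.08,-0.7,0,0,0,-0.52, -0.08,-0.7,0,0,0,-0.6, -0.08,-0.7,0,0,0,-0.67, -0.08,-0.7,0,0,0,-0.75, -0.08,-0.7,0,0,0,-0.82, -0.08,-0.7,0,0,0,-0.9, -0.08,-0.7,0,0,0,-0.97, -0.08,-0.7,0,0,0,-1, -0.08,-0.7,0,0,0,-1]' 0 20|sed -n 2p
python3 - <<'E'
from h import *
c,im=shot('top','t9')
for t in ['candle1_c','vase1_c']:
  for d in cut_out('top',t):
    b=d['bbox'];print(t,d['conf'],np.round(b),px(c,((b[0]+b[2])/2,(b[1]+b[3])/2),.2).round(3))
print('expected rims',[proj(c,p).round(1) for p in [(.5854,.2905,.233),(.5738,.2162,.233)]])
level([.406,.2225,.24],1.427)
E
```

```text
position: [0.5737, 0.2161, 0.2219]
ft_force: [0.4, 0.2, -0.6]
grip_width: 0.0493
grip_force: 0.0
position: [0.5725, 0.2158, 0.2768]
position: [0.5727, 0.2159, 0.3335]
position: [0.5142, 0.2181, 0.3342]
position: [0.4578, 0.2197, 0.3335]
position: [0.4056, 0.2215, 0.3338]
candle1_c 0.71 [179. 168. 195. 183.] [0.583 0.286 0.2  ]
expected rims [array([183.3, 173.4]), array([205.9, 176.3])]
t87.7 [0.4051 0.2215 0.3338] zaxis [ 7.e-04  3.e-04 -1.e+00] shift [-0.008  0.014  1.172] turn [ 0.0002  0.0004 -0.0022]
```

```bash
M="python3 -m inch"
python3 - <<'E'
import cv2,numpy as np
b=cv2.cvtColor(cv2.imread('pics/t9.png'),cv2.COLOR_BGR2Lab).astype(float)[150:205,165:235]
m=((b[...,1]>131)&(b[...,2]>133)).astype(np.uint8)
k,l,s,ce=cv2.connectedComponentsWithStats(m);print([((s[i]+[165,150,0,0,0]).tolist(),(ce[i]+[165,150]).round(1)) for i in range(1,k) if s[i,4]>15])
E
for i in 1 2; do $M '[0,0,0.25,0,0,0, 0,0,0.5,0,0,0, 0,0,0.75,0,0,0, 0,0,0.95,0,0,0, 0,0,0.95,0,0,0]'|sed -n '2p;4p'; done
$M '[0,0.01,0.25,0,0,0, 0,0.01,0.5,0,0,0, 0,0.01,0.75,0,0,0, 0,0.01,0.95,0,0,0, 0,0.01,1,0,0,0, 0,0.01,1,0,0,0]'|sed -n '2p;4p'
```

```text
[([212, 150, 23, 13, 89], array([228.4, 153.3])), ([178, 169, 18, 15, 193], array([186.9, 175.6])), ([201, 172, 16, 14, 179], array([208.6, 178.3])), ([165, 198, 5, 7, 30], array([166.8, 201.4]))]
position: [0.4028, 0.2209, 0.2551]
ft_force: [-0.9, -0.6, -0.1]
position: [0.4036, 0.2212, 0.1802]
ft_force: [-0.7, -0.2, 1.4]
position: [0.4052, 0.2224, 0.1019]
ft_force: [-0.1, 0.2, 0.3]
```

Both candlesticks stand in the tote, with blobs of matching size at (187,176) and (209,178). Now PRINT.

```bash
M="python3 -m inch"
$M '[-0.02,0,0.15,0,0,0, -0.02,0,0.28,0,0,0, -0.02,0,0.33,0,0,0, -0.02,0,0.33,0,0,0]'|sed -n '2p;4p'
for i in 1 2 3 4 5 6; do $M '[0,0,0.015,0,0,0, 0,0,0.015,0,0,0]'|sed -n '2p;4p'; done
```

```text
position: [0.4069, 0.2223, 0.076]
ft_force: [0.4, 0.7, 0.5]
position: [0.4069, 0.2223, 0.075]
ft_force: [0.0, 0.6, -0.7]
position: [0.4069, 0.2223, 0.0735]
ft_force: [0.1, 0.6, 1.4]
position: [0.4069, 0.2223, 0.0721]
ft_force: [0.6, 0.4, 1.6]
position: [0.4069, 0.2223, 0.0707]
ft_force: [0.3, 0.8, 3.0]
position: [0.4069, 0.2223, 0.0694]
ft_force: [0.6, 1.5, 3.0]
position: [0.4069, 0.2223, 0.0684]
ft_force: [0.7, 2.0, 4.5]
```

```bash
M="python3 -m inch"
for i in 1 2; do $M '[0,0,0.01,0,0,0, 0,0,0.012,0,0,0]'|sed -n '2p;4p'; done
for i in 1 2 3; do $M '[0,0,-0.2,0,0,0, 0,0,-0.5,0,0,0, 0,0,-0.9,0,0,0, 0,0,-0.9,0,0,0]'|sed -n '2p;4p'; done
$M '[0,0,0,0,0,0,0,0,0,0,0,0,0,0,0,0,0,0,0,0,0,0,0,0,0,0,0,0,0,0,0,0,0,0,0,0]'|sed -n '1,4p'
python3 - <<'E'
from h import *
print(hand_in())
E
```

```text
position: [0.4069, 0.2223, 0.0682]
ft_force: [0.5, 1.6, 13.5]
position: [0.4069, 0.2223, 0.068]
ft_force: [-0.6, 0.5, 21.8]
position: [0.4078, 0.2226, 0.1417]
ft_force: [0.6, 0.7, 0.5]
position: [0.4082, 0.2227, 0.2138]
ft_force: [1.0, 0.1, -0.1]
position: [0.4085, 0.2227, 0.2859]
ft_force: [1.7, -0.3, -0.1]
time: 92.22
position: [0.4059, 0.2219, 0.2815]
tool_rot: [0.073, 0.997, -0.0, -0.001]
ft_force: [0.5, -0.1, -0.0]
the job is handed in; nothing more can be done
None
```

I did every weighing step in order and handed the job in at about 92 s: both vases are in the first tote, both candlesticks in the second, turned and stacked on top, with no verdict returned; I viewed 16 pictures, two over the limit of 14.

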